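# Cull the warped setter tile and load the flat one into the feed chute

## Task

One of the two ceramic tiles in the carton lid has warped in the kiln. Lay both tiles side by side on the black granite plate, let go, and press down on their corners until you have made one of them rock. Then load the flat tile into the sloping feed chute, the same way up and round as the tile waiting there: hold it flat on the slope above that tile before you let go, so that it slides down against it; and put the rocking tile back in the carton lid. Set the tiles down rather than drop them, and do not knock over the beaker or the conical flask.

Things in the scene. Friction and masses are not known exactly. Their poses are not given: they have to be found in the camera images.
- tile_a_centre (a point): buff ceramic tile 60 (own x) x 90 (own y) x 8 mm, 0.13 kg, three shallow grooves along y on its upper face, corner at +x +y clipped by 12 mm. Point: its centre, 4 mm above its underside; z up. Either this or tile_b is warped: laid on a flat surface it rests on 3 corners, tilted 2 degrees, the fourth 4 mm clear; that corner goes down under 1 N and comes back up.
- tile_b_centre (a point): buff ceramic tile 60 (own x) x 90 (own y) x 8 mm, 0.13 kg, three shallow grooves along y on its upper face, corner at +x +y clipped by 12 mm. Point: its centre, 4 mm above its underside; z up. Either this or tile_a is warped: laid on a flat surface it rests on 3 corners, tilted 2 degrees, the fourth 4 mm clear; that corner goes down under 1 N and comes back up.
- tile_queued_centre (a point): a third tile of the same size, flat, waiting at the low end of the chute against the stop tabs; point at its centre, axes as the other tiles: x up the slope, y to the left as seen from the low end, z out of the slope, so its clipped corner is the upper left one
- carton: open carton lid, 260 (own x) x 200 (own y) x 38 mm high, walls and floor 2 mm, fixed; origin under its middle. Its x runs about along the world's y. The tiles to sort lie in it, about 60 mm either side of the middle along its x, their axes roughly along its own
- surface_plate: black granite plate, 150 (own x) x 250 (own y) mm on rubber feet, fixed; origin on the worktop under its middle, the flat top 50 mm above. Two tiles fit side by side along its y
- feed_deck: smooth deck of the feed chute, steel with white slide strips, fixed, 215 mm long, sloping 30 degrees. Origin on the surface at the low end, midway between two 7 mm high stop tabs; x up the slope, z out of the slope. Side guides 98 mm apart, 10 mm high with flared edges to 17 mm: a tile lies across with 4 mm play each side, and slides down by itself when let go. Upper end 160 mm above the worktop
- beaker: glass beaker upside down, 61 mm across, 69 mm high, loose, left of the granite plate; origin under its middle
- flask: conical glass flask, 64 mm across, 114 mm high, loose, left of the carton lid; origin under its middle

How it is judged:
By the outcome, as a careful person would: the job done as asked, in the order asked, and still so for the second after the job is handed in, with the robot touching nothing.
It also fails if it takes over 69 s, if anything falls off the work surface, if the arm or the gripper's body presses on something with over 40 N, if the wrist force passes 120 N, or if a joint passes its speed limit or range.

## Robot

A 6-joint arm with a two-finger parallel gripper is mounted at the origin on a cart in front of the work surface, level with it; the furniture and walls round the work are solid. World frame = base frame: x ahead of the robot, y to its left, z up, the work surface at z = 0. Lengths are in m, angles in degrees, forces in N, time in s.
With the tool pointing down it reaches from about 0.275 to 0.85 m from the base axis. Payload 5.2 kg.
Tool frame: the origin (TCP) lies midway between the tips of the shut fingers; the grasp point (between the pads) lies 19 mm behind it; x points along the fingers, z is the direction in which the jaws open and shut, and the axes are right-handed (so a half turn about x gives the same grasp; the last joint's range is limited). The gripper opens to 85 mm and grips with 20 to 120 N. Pads are 22 mm wide; open, the fingers measure 114 mm over their backs; the gripper's body (76 mm by 85 mm) begins 54 mm behind the grasp point. The pads swing forward as they close: fully open they stand 13 mm farther back than shut.
Start: joints at [56.448, 14.817, 87.949, -0, 77.235, -11.62], TCP at [0.205, 0.51, 0.209] pointing down, gripper open.
Joint ranges: [-179.93, 179.93], [-52.35, 119.4], [10.71, 147.94], [-69.91, 249.91], [12.55, 155.21], [-178.61, 178.61]. Speed limits (degrees/s): [147.25, 147.25, 180, 180, 180, 180].

## Interface

Orientations are given as [roll, pitch, yaw] about the fixed x, y, z axes, in that order (R = Rz(yaw) Ry(pitch) Rx(roll)).
In Python, from workcell import r gives the robot as it stands. The module is installed in compiled form; this text tells all that it offers.
- The arm moves only by the shell command python3 -m jog 'ROWS' [FORCE]. ROWS is JSON, a list that holds one entry, the list of rows, each a list of 7 numbers: the shift along the tool's x, y, z in mm, then the turn, a rotation vector about the tool's x, y, z in rad, then the opening, from -1 (shut) to 1 (fully open). A call has 1 to 5 rows; each row is the pose to reach, as a shift and turn from the pose commanded when the call began, along the tool's axes at that moment; what a row does not reach only later rows make up. A row lasts 1/10 s, in which the tool goes at most 50 mm and 8.59 degrees, less where a joint would pass 70% of its speed; a pose out of reach is approached as far as the arm can. A call with a gripper value outside its range is refused whole. The fingers move at their own pace and stop on an object; FORCE is the grip in N (left out, the last holds). Time passes only in rows, so rows that repeat a pose let the fingers close. It gives the time, the measured TCP pose, the force and the opening at its end, in the units of the state.
- r.observe(): the state, without advancing time (a new reading comes with each control period).
- r.snapshot(name): name is "side" or "top"; returns a dict with "frame" (420x560x3 uint8, red, green, blue), "range_z" (420x560 float32, m along the optical axis (not along the pixel's ray), 0 where there is no reading), "camera_matrix" (3x3 intrinsics, pixels), "rvec" (rotation vector, rad) and "tvec" (3), from world to camera coordinates, as OpenCV has them. Camera axes: x right, y down, z forward; pixel columns grow to the right and rows downward; lengths in m; the calibration is good to about 2 mm. A picture is of the moment at which its call begins.
- r.sign_off(): hands the job in, once; it reports no verdict.
The state is a dict: "time_s": time; "q": joint angles; "joint_velocities": joint speeds; "tau": joint torques, N m; "tool_pos": TCP position; "ee_rot": TCP orientation; "wrist_force": force on the tool from outside, world axes, zero at the start; "torque": the same for the moment, N m; "gripper_width": finger opening in m.
Only numpy, scipy, OpenCV 4.12 (cv2) and the standard library are available. Lean on these libraries where they do the work, as an engineer would, in place of code of your own. Each camera call takes 0.05 s, during which the arm holds its last target.

## Working session

There is one attempt and no reset: what is moved stays moved. The work goes in short steps, Python scripts to look and compute and a shell command to move; the robot and the scene stay as the last step left them, time stands still between calls to the robot, and variables do not carry over. Pictures are saved under pics/ and viewed, and the job is handed in when it is done.

```bash
mkdir -p pics; ls
cat > h.py <<'E'
import numpy as np, cv2
from workcell import r
from scipy.spatial.transform import Rotation as R
def snap(name,tag):
    s=r.snapshot(name); cv2.imwrite(f'pics/{tag}.png',s['frame'][:,:,::-1]); np.savez(f'pics/{tag}.npz',**s); return s
def load(tag): return dict(np.load(f'pics/{tag}.npz'))
def px2w(s,u,v,z=None):
    K=s['camera_matrix'];Rm=cv2.Rodrigues(s['rvec'])[0];t=np.array(s['tvec']).ravel()
    ray=np.array([(u-K[0,2])/K[0,0],(v-K[1,2])/K[1,1],1.])
    c=-Rm.T@t; d=Rm.T@ray
    if z is None:
        return c+d*s['range_z'][int(round(v)),int(round(u))]
    return c+d*(z-c[2])/d[2]
def crop(tag,u0,v0,u1,v1,k,out):
    im=cv2.imread(f'pics/{tag}.png')[v0:v1,u0:u1]; cv2.imwrite(f'pics/{out}.png',cv2.resize(im,None,fx=k,fy=k,interpolation=cv2.INTER_CUBIC))
def w2px(s,p):
    return cv2.projectPoints(np.array(p,float).reshape(-1,3),s['rvec'],s['tvec'],s['camera_matrix'],None)[0].reshape(-1,2)
E
python3 - <<'E'
from h import *
print(r.observe())
for n in('top','side'):
    s=snap(n,n+'0'); print(s['camera_matrix'],s['rvec'],s['tvec'])
E
```

```text
pics
{'time_s': 0.0, 'q': array([ 5.64468310e+01,  1.48606189e+01,  8.80107677e+01, -3.14836099e-04,
        7.72342358e+01, -1.16222021e+01]), 'joint_velocities': array([ 0.06547964, -0.02272297,  0.08904042, -0.05394079,  0.02521906,
       -0.1259253 ]), 'tau': array([-7.09286633e-04, -4.46033049e+01, -2.90572822e+01, -2.18312261e-04,
        1.14242084e-02,  3.13897793e-06]), 'tool_pos': array([0.20510514, 0.50971907, 0.20786413]), 'ee_rot': array([ 168.5442917 ,   89.89437719, -123.3866053 ]), 'wrist_force': array([ 0.13593842, -0.11481445, -0.79733155]), 'torque': array([ 0.0222932, -0.0123247,  0.0129033]), 'gripper_width': 0.08552154626090946}
[[425.97955364   0.         277.17996174]
 [  0.         425.97955364 207.88551062]
 [  0.           0.           1.        ]] [ 2.12485763 -2.13663912  0.2384906 ] [0.035022   0.59327584 0.93152566]
[[416.47566589   0.         280.06585006]
 [  0.         416.47566589 212.04692985]
 [  0.           0.           1.        ]] [ 2.20887951 -0.61970358  0.25357609] [-0.45641243  0.27393891  0.80073827]
```

View pics/top0.png

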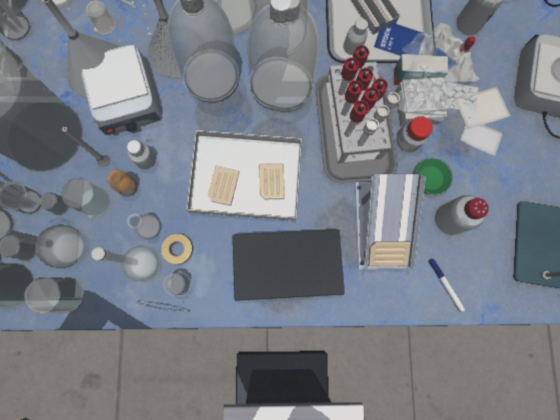

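View pics/side0.png

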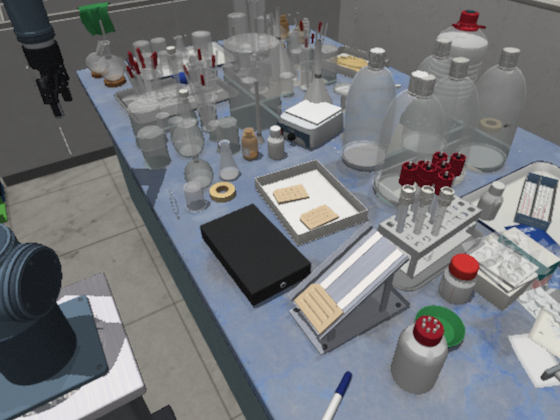

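Run:
```python
from h import *
crop('top0',180,120,310,310,3.0,'c1'); crop('top0',330,170,430,280,5,'c2')
crop('top0',90,170,230,310,4,'c3')
s=load('top0')
for n,u,v in [('plate tl',234,234),('tr',341,231),('br',344,296),('bl',237,299),('carton',196,133),('',301,138),('',297,216),('',191,209),('tileL',223,185),('tileR',271,181),('queued',390,254),('deck',395,210),('flask',147,225),('beak',176,285)]:
    print(n,px2w(s,u,v).round(4))
```

```text
plate tl [0.5341 0.1318 0.0482]
tr [ 0.5467 -0.1253  0.0012]
br [ 0.3912 -0.1273 -0.0025]
bl [0.3871 0.1234 0.0472]
carton [0.7859 0.2287 0.0341]
 [ 0.773  -0.029   0.0353]
 [ 0.5841 -0.0183  0.0018]
 [0.5957 0.2346 0.0359]
tileL [0.6615 0.1633 0.0064]
tileR [0.6712 0.0451 0.0076]
queued [ 0.4846 -0.2242  0.0633]
deck [ 0.5782 -0.2284  0.1069]
flask [0.5525 0.3263 0.0698]
beak [0.4188 0.2566 0.068 ]
```

View pics/c1.png

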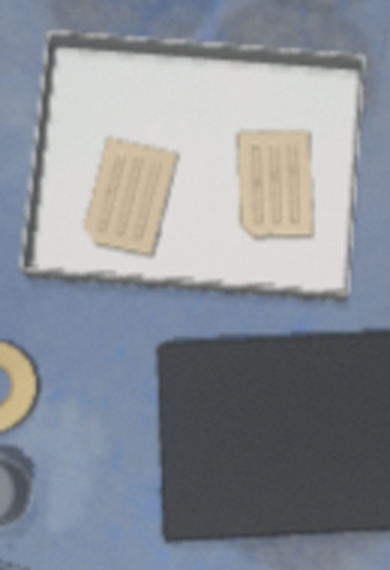

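View pics/c2.png

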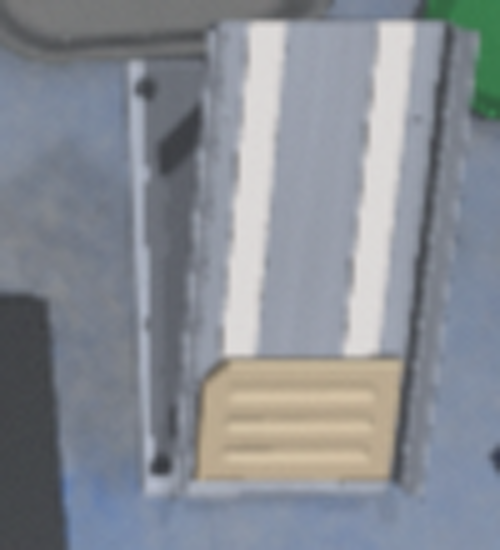

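View pics/c3.png

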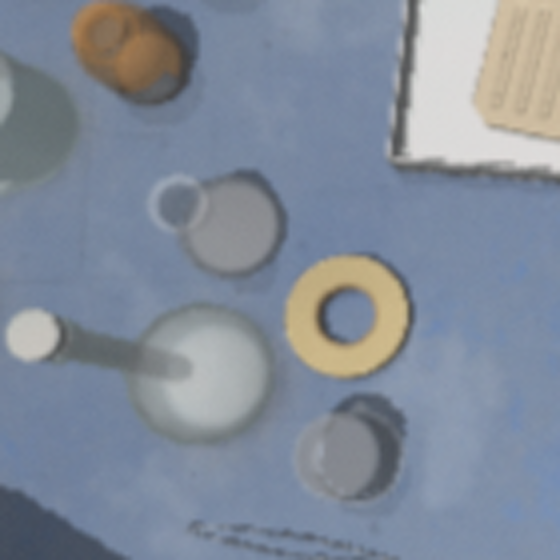

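```bash
cat >> h.py <<'E'
def cloud(s):
    K=s['camera_matrix'];Rm=cv2.Rodrigues(s['rvec'])[0];t=np.array(s['tvec']).ravel()
    v,u=np.mgrid[0:420,0:560]; d=s['range_z']
    P=np.stack([(u-K[0,2])/K[0,0]*d,(v-K[1,2])/K[1,1]*d,d],-1)-t
    return P@Rm
def tiles(s,zt=None):
    P=cloud(s); hsv=cv2.cvtColor(s['frame'],cv2.COLOR_RGB2HSV)
    m=((hsv[...,0]>8)&(hsv[...,0]<25)&(hsv[...,1]>50)&(hsv[...,2]>120)).astype(np.uint8)
    m=cv2.morphologyEx(m,cv2.MORPH_CLOSE,np.ones((3,3),np.uint8))
    n,l,st,c=cv2.connectedComponentsWithStats(m)
    for i in range(1,n):
        if st[i,4]<250 or not(190<c[i,0]<430): continue
        k=(l==i)&(s['range_z']>0); Q=P[cv2.erode(k.astype(np.uint8),np.ones((3,3)))>0]
        z=np.median(Q[:,2]); A=np.c_[Q[:,:2]-Q[:,:2].mean(0),np.ones(len(Q))]; co=np.linalg.lstsq(A,Q[:,2],rcond=None)[0]
        cn=cv2.findContours((l==i).astype(np.uint8),cv2.RETR_EXTERNAL,cv2.CHAIN_APPROX_NONE)[0]; cn=max(cn,key=cv2.contourArea).reshape(-1,2)
        W=np.array([px2w(s,u,v,z if zt is None else zt)[:2] for u,v in cn])*1000
        rc=cv2.minAreaRect(W.astype(np.float32))
        print('px',c[i].round(1),'n',st[i,4],'z %.4f'%z,'slope deg x,y',np.degrees(np.arctan(co[:2])).round(2),'rms',(Q[:,2]-A@co).std().round(4),'rect mm',np.round(rc[0],1),np.round(rc[1],1),'ang',round(rc[2],1))
E
python3 - <<'E'
from h import *
s=load('top0'); tiles(s); 
P=cloud(s)
for n,u0,u1,v0,v1 in [('plate',245,335,240,290),('carton floor',243,255,150,200),('deck blue',388,396,190,235),('table',150,185,215,225),('table2',315,335,190,215)]:
    Q=P[v0:v1,u0:u1].reshape(-1,3); A=np.c_[Q[:,:2]-Q[:,:2].mean(0),np.ones(len(Q))]; co=np.linalg.lstsq(A,Q[:,2],rcond=None)[0]
    print(n,Q.mean(0).round(4),np.degrees(np.arctan(co[:2])).round(2),(Q[:,2]-A@co).std().round(4))
E
```

```text
px [271.2 180.5] n 714 z 0.0083 slope deg x,y [-0.21 -0.37] rms 0.0019 rect mm [671.3  44.9] [54.6 81.7] ang 90.0
px [222.9 185.1] n 739 z 0.0089 slope deg x,y [-1.41 -1.49] rms 0.0019 rect mm [660.7 163.8] [55.1 84.9] ang 77.0
px [388.9 253.5] n 827 z 0.0659 slope deg x,y [30.33 -0.2 ] rms 0.002 rect mm [ 485.7 -221.5] [89.5 47.7] ang 89.6
plate [0.4632 0.0045 0.0521] [-10.57   2.83] 0.056
carton floor [0.6896 0.1009 0.002 ] [-17.36 -39.5 ] 0.0393
deck blue [ 0.5731 -0.2199  0.1081] [10.31 71.9 ] 0.0166
table [0.5751 0.2956 0.0105] [-74.83 -12.66] 0.0323
table2 [ 0.6189 -0.0867  0.0029] [-53.18  55.11] 0.0465
```

```bash
cat >> h.py <<'E'
def cmd(): # measured pose
    o=r.observe(); return np.array(o['tool_pos']),R.from_euler('xyz',o['ee_rot'],degrees=True)
def Rt(jaw,tilt=0,flip=0):
    """tool x down, tilted by tilt deg toward +x world ; jaw: yaw(deg) of tool z in world (before tilt)"""
    x=np.array([0,0,-1.]); a=np.radians(jaw); z=np.array([np.cos(a),np.sin(a),0]); y=np.cross(z,x)
    return R.from_euler('y',-tilt,degrees=True)*R.from_matrix(np.c_[x,y,z])
def go(p,Rg,p0=None,R0=None):
    pc,Rc=cmd()
    if p0 is not None: pc,Rc=np.array(p0),R0
    d=Rc.inv().apply(np.array(p)-pc)*1000; w=(Rc.inv()*Rg).as_rotvec()
    print('ROW',d.round(1),w.round(4),'angle',np.degrees(np.linalg.norm(w)).round(1))
def st():
    o=r.observe(); M=R.from_euler('xyz',o['ee_rot'],degrees=True).as_matrix()
    print('t %.2f'%o['time_s'],'p',o['tool_pos'].round(4),'F',o['wrist_force'].round(2),'w %.4f'%o['gripper_width'],'q',o['q'].round(1)); print('x',M[:,0].round(3),'z',M[:,2].round(3),'jaw yaw',np.degrees(np.arctan2(M[1,2],M[0,2])).round(2))
E
python3 - <<'E'
from h import *
st()
s=load('top0'); P=cloud(s); 
for u,v in [(98,254),(140,262),(60,245),(132,222),(147,225),(85,197),(135,150),(365,50),(350,130),(371,125),(420,128),(373,190),(300,60)]: print(u,v,px2w(s,u,v).round(3))
# max heights on grid
for jaw in (90,-90):
  print(jaw); go([.671,.045,.12],Rt(jaw))
E
```

```text
t 0.10 p [0.2051 0.5098 0.208 ] F [ 0.16 -0.93 -0.22] w 0.0851 q [ 56.5  14.9  88.   -0.   77.2 -11.6]
x [-0.001 -0.001 -1.   ] z [ 0.373  0.928 -0.002] jaw yaw 68.07
98 254 [0.468 0.347 0.285]
140 262 [0.469 0.335 0.077]
60 245 [0.506 0.505 0.092]
132 222 [0.556 0.354 0.09 ]
147 225 [0.553 0.326 0.07 ]
85 197 [0.612 0.459 0.095]
135 150 [0.72  0.354 0.099]
365 50 [ 0.907 -0.155  0.206]
350 130 [ 0.758 -0.132  0.126]
371 125 [ 0.741 -0.161  0.197]
420 128 [ 0.775 -0.302  0.098]
373 190 [ 0.615 -0.172  0.145]
300 60 [ 0.872 -0.013  0.226]
90
ROW [  88.2 -605.8 -257. ] [-0.3827 -0.0015 -0.0006] angle 21.9
-90
ROW [  88.2 -605.8 -257. ] [ 2.7589e+00 -9.0000e-04  2.2000e-03] angle 158.1
```

```bash
python3 - <<'E'
from h import *
s=load('top0'); tiles(s,0.010)
c=np.array([px2w(s,u,v,.05) for u,v in [(233.5,234),(341,230.5),(344,296),(236,299.5)]]); print(c.round(4),c.mean(0))
print(np.degrees(np.arctan2(*(c[0]-c[1])[[1,0]])), np.degrees(np.arctan2(*(c[3]-c[2])[[1,0]])))
go([.33,.12,.26],Rt(90))
E
python3 - <<'E'
from h import *
s=load('side0')
crop('side0',240,150,380,280,5,'c4')
E
```

```text
px [271.2 180.5] n 714 z 0.0083 slope deg x,y [-0.21 -0.37] rms 0.0019 rect mm [670.9  44.9] [54.5 81.5] ang 90.0
px [222.9 185.1] n 739 z 0.0089 slope deg x,y [-1.41 -1.49] rms 0.0019 rect mm [660.4 163.7] [55.  84.8] ang 77.0
px [388.9 253.5] n 827 z 0.0659 slope deg x,y [30.33 -0.2 ] rms 0.002 rect mm [ 490.6 -237.8] [94.7 50.4] ang 89.6
[[ 0.5339  0.1328  0.05  ]
 [ 0.541  -0.1165  0.05  ]
 [ 0.3917 -0.1178  0.05  ]
 [ 0.3861  0.1255  0.05  ]] [0.46316619 0.00599598 0.05      ]
91.62387504748459 91.32809690573195
ROW [ -51.6 -261.4 -315. ] [-0.3827 -0.0015 -0.0006] angle 21.9
```

View pics/c4.png

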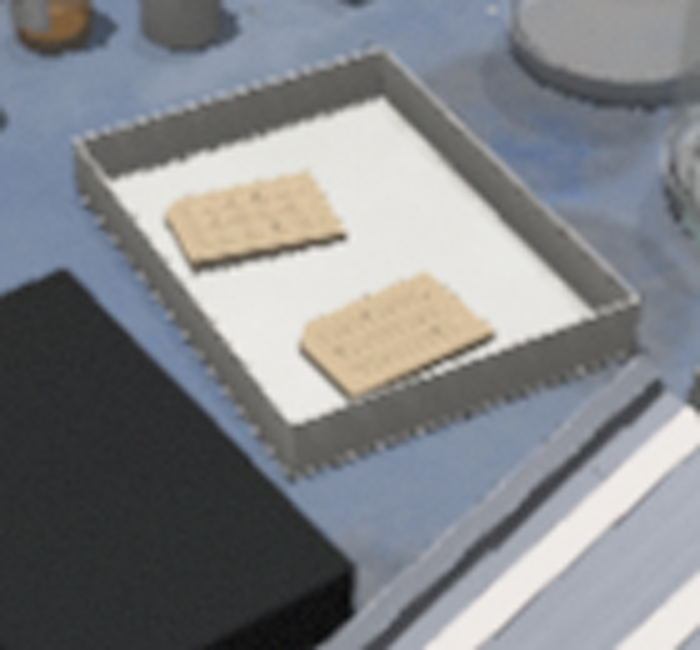

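```bash
python3 -m jog '[[[-50,-260,-315,-0.383,0,0,0.7],[-50,-260,-315,-0.383,0,0,0.7],[-50,-260,-315,-0.383,0,0,0.7],[-50,-260,-315,-0.383,0,0,0.7],[-50,-260,-315,-0.383,0,0,0.7]]]' 40
python3 - <<'E'
from h import *
st(); go([.33,.12,.26],Rt(90))
E
```

```text
time_s: 0.6
tool_pos: [0.2789, 0.2766, 0.2385]
ee_rot: [151.7, 90.0, -118.2]
wrist_force: [2.1, -0.3, 0.1]
gripper_width: 0.073
t 0.60 p [0.2789 0.2766 0.2385] F [ 2.11 -0.28  0.14] w 0.0730 q [ 28.4  -3.2 104.1  -0.   79.1 -61.7]
x [-0. -0. -1.] z [-0.001  1.    -0.   ] jaw yaw 90.08
ROW [ -21.5  -50.9 -156.7] [ 0.0014 -0.0003 -0.0002] angle 0.1
```

```bash
python3 -m jog '[[[20,-250,-180,0,0,0,0.65],[20,-250,-180,0,0,0,0.65],[60,-391,-232,0,0,0,0.65],[100,-391,-232,0,0,0,0.65],[130,-391,-232,0,0,0,0.65]]]'; python3 -m jog '[[[0,0,0,0,0,0,0.65],[0,0,0,0,0,0,0.65]]]'
python3 - <<'E'
from h import *
st(); go([.671,.045,.03],Rt(90))
E
```

```text
time_s: 1.1
tool_pos: [0.4879, 0.1482, 0.1927]
ee_rot: [-81.2, 89.9, 8.7]
wrist_force: [0.6, 0.1, -1.2]
gripper_width: 0.0705
time_s: 1.3
tool_pos: [0.4854, 0.149, 0.1912]
ee_rot: [90.4, 89.8, -179.7]
wrist_force: [-0.5, 0.4, 0.1]
gripper_width: 0.0705
t 1.30 p [0.4854 0.149  0.1912] F [-0.5   0.36  0.09] w 0.0705 q [  4.5  11.3  95.    0.   73.9 -85.4]
x [-0.004 -0.    -1.   ] z [ 0.002  1.    -0.   ] jaw yaw 89.89
ROW [ 160.5 -186.4 -103.7] [-0.0019 -0.     -0.0036] angle 0.2
```

```bash
python3 -m jog '[[[60,-186,-104,0,0,0,0.65],[60,-186,-104,0,0,0,0.65],[60,-186,-104,0,0,0,0.65],[100,-186,-104,0,0,0,0.65],[130,-186,-104,0,0,0,0.65]]]'; python3 -m jog '[[[0,0,0,0,0,0,0.65],[0,0,0,0,0,0,0.65]]]'
python3 - <<'E'
from h import *
st(); go([.671,.045,.005],Rt(90))
snap('top','top1'); crop('top1',200,100,320,230,5,'c5')
E
```

```text
time_s: 1.8
tool_pos: [0.6695, 0.0489, 0.0778]
ee_rot: [-95.3, 89.6, -5.3]
wrist_force: [1.0, -0.1, 0.9]
gripper_width: 0.0702
time_s: 2.0
tool_pos: [0.6641, 0.0505, 0.0743]
ee_rot: [77.9, 89.8, 168.0]
wrist_force: [1.2, 0.2, 0.3]
gripper_width: 0.0705
t 2.00 p [0.6641 0.0505 0.0743] F [1.18 0.21 0.25] w 0.0705 q [ -5.2  32.7  80.1   0.   67.5 -95.3]
x [-0.004  0.001 -1.   ] z [-0.001  1.     0.001] jaw yaw 90.06
ROW [69.2 -7.2 -5.5] [ 0.001   0.0008 -0.0038] angle 0.2
```

View pics/c5.png

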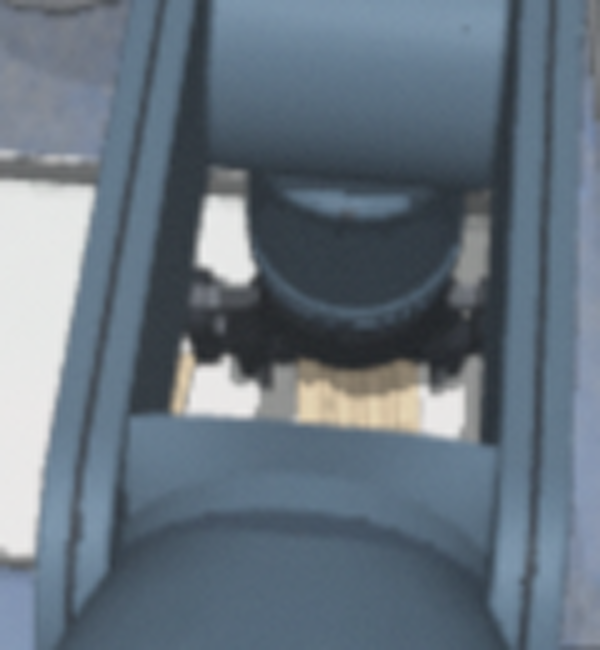

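```bash
python3 -m jog '[[[50,-7,-5,0,0,0,0.65],[67,-7,-5,0,0,0,0.65],[70,-7,-5,0,0,0,0.65],[72,-7,-5,0,0,0,0.65]]]'; python3 -m jog '[[[0,0,0,0,0,0,0.65]]]';  python3 - <<'E'
from h import *
st(); s=snap('side','side1'); crop('side1',240,150,380,280,5,'c6')
E
```

```text
time_s: 2.45
tool_pos: [0.6737, 0.0452, 0.0064]
ee_rot: [-93.5, 89.8, -3.4]
wrist_force: [0.7, 1.0, -0.2]
gripper_width: 0.0705
time_s: 2.55
tool_pos: [0.6742, 0.0448, 0.0065]
ee_rot: [-95.2, 89.7, -5.1]
wrist_force: [0.0, 0.1, 1.1]
gripper_width: 0.0705
t 2.55 p [0.6742 0.0448 0.0065] F [0.05 0.07 1.15] w 0.0705 q [ -5.6  37.4  82.3   0.   60.1 -95.7]
x [ 0.005 -0.    -1.   ] z [-0.001  1.    -0.   ] jaw yaw 90.07
```

View pics/c6.png

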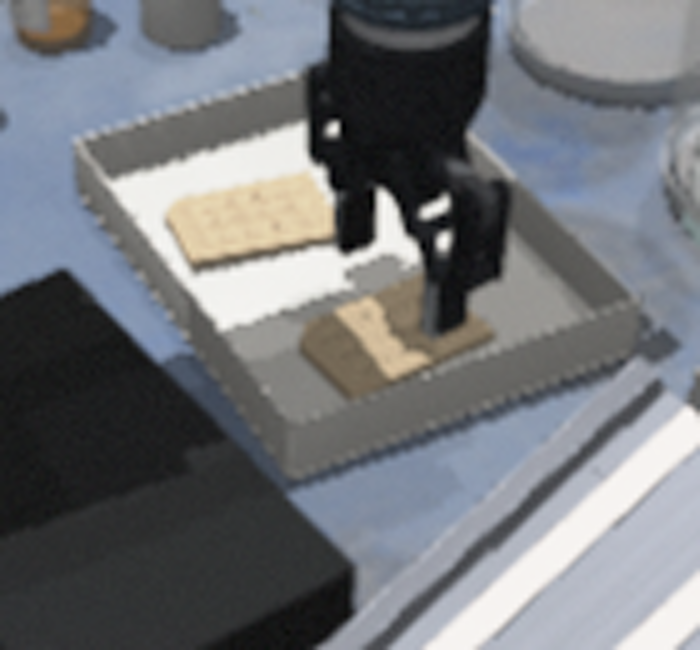

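```bash
python3 -m jog '[[[3,0,0,0,0,0,0.65],[5,0,0,0,0,0,0.65],[5,0,0,0,0,0,0.65]]]'; python3 -m jog '[[[2,0,0,0,0,0,0.65],[2,0,0,0,0,0,0.65]]]';python3 -m jog '[[[2,0,0,0,0,0,0.65],[2,0,0,0,0,0,0.65]]]';  python3 - <<'E'
from h import *
st(); s=snap('side','side2'); crop('side2',240,150,380,280,5,'c7')
E
```

```text
time_s: 2.9
tool_pos: [0.6726, 0.0441, -0.0017]
ee_rot: [80.8, 90.0, 170.8]
wrist_force: [0.5, -0.2, -0.6]
gripper_width: 0.0705
time_s: 3.1
tool_pos: [0.6725, 0.0441, -0.0041]
ee_rot: [82.1, 90.0, 172.1]
wrist_force: [0.1, -0.0, 0.4]
gripper_width: 0.0701
time_s: 3.3
tool_pos: [0.6725, 0.0442, -0.0061]
ee_rot: [83.7, 90.0, 173.7]
wrist_force: [0.2, 0.2, -0.6]
gripper_width: 0.0702
t 3.30 p [ 0.6725  0.0442 -0.0061] F [ 0.19  0.2  -0.6 ] w 0.0702 q [ -5.7  38.2  82.7   0.   59.1 -95.7]
x [-0.001  0.    -1.   ] z [-0.  1.  0.] jaw yaw 90.01
```

View pics/c7.png

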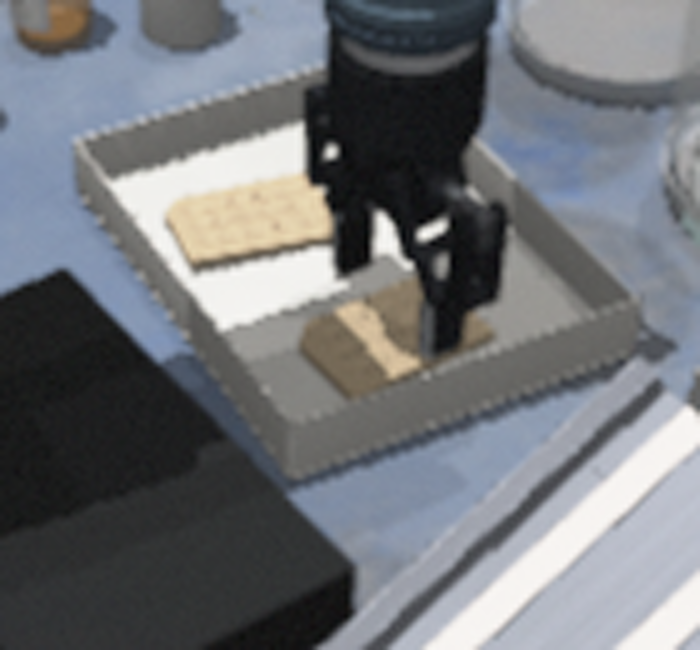

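```bash
python3 -m jog '[[[-3.5,0,0,0,0,0,0.55],[-3.5,0,0,0,0,0,0.45],[-3.5,0,0,0,0,0,0.35],[-3.5,0,0,0,0,0,0.3],[-3.5,0,0,0,0,0,0.3]]]' 40
python3 - <<'E'
from h import *
st(); s=snap('side','side3'); crop('side3',240,150,380,280,5,'c8')
E
```

```text
time_s: 3.85
tool_pos: [0.6727, 0.0442, -0.0021]
ee_rot: [96.8, 90.0, -173.2]
wrist_force: [0.8, -0.8, -0.5]
gripper_width: 0.0553
t 3.85 p [ 0.6727  0.0442 -0.0021] F [ 0.8 -0.8 -0.5] w 0.0553 q [ -5.7  38.   82.6  -0.   59.5 -95.7]
x [-0. -0. -1.] z [-0.  1. -0.] jaw yaw 90.01
```

View pics/c8.png

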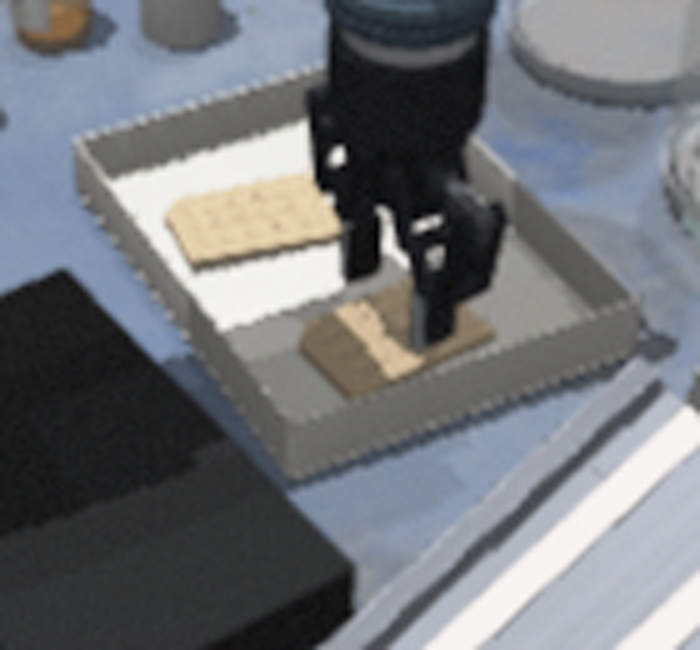

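```bash
python3 -m jog '[[[0,0,0,0,0,0,0.6],[0,0,0,0,0,0,0.6],[0,0,0,0,0,0,0.6],[4,0,0,0,0,0,0.6],[4,0,0,0,0,0,0.6]]]'; python3 -m jog '[[[2,0,0,0,0,0,0.6],[2,0,0,0,0,0,0.6]]]';python3 -m jog '[[[2,0,0,0,0,0,0.6],[2,0,0,0,0,0,0.6]]]';  python3 - <<'E'
from h import *
st(); s=snap('side','side4'); crop('side4',240,150,380,280,5,'c9')
E
```

```text
time_s: 4.4
tool_pos: [0.6722, 0.0442, -0.0069]
ee_rot: [85.4, 89.9, 175.4]
wrist_force: [0.6, -1.2, -0.3]
gripper_width: 0.0683
time_s: 4.6
tool_pos: [0.6725, 0.0442, -0.0086]
ee_rot: [87.3, 90.0, 177.4]
wrist_force: [0.4, -0.3, -0.9]
gripper_width: 0.0679
time_s: 4.8
tool_pos: [0.6726, 0.0442, -0.0104]
ee_rot: [84.1, 90.0, 174.1]
wrist_force: [-0.6, -0.9, -1.3]
gripper_width: 0.0687
t 4.80 p [ 0.6726  0.0442 -0.0104] F [-0.55 -0.86 -1.32] w 0.0687 q [ -5.7  38.5  82.9   0.   58.6 -95.7]
x [-0.  0. -1.] z [-0.  1.  0.] jaw yaw 90.01
```

View pics/c9.png

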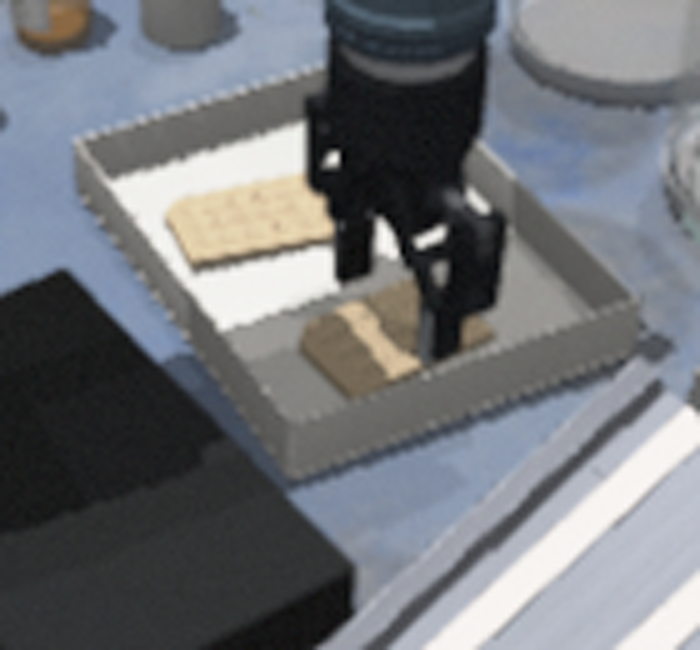

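```bash
python3 -m jog '[[[0,0,0,0,0,0,0.5],[0,0,0,0,0,0,0.42],[0,0,0,0,0,0,0.36]]]' 40
python3 - <<'E'
from h import *
st()
E
```

```text
time_s: 5.15
tool_pos: [0.6728, 0.0442, -0.0101]
ee_rot: [-98.8, 90.0, -8.8]
wrist_force: [0.4, 0.2, 0.7]
gripper_width: 0.058
t 5.15 p [ 0.6728  0.0442 -0.0101] F [0.38 0.15 0.67] w 0.0580 q [ -5.7  38.5  82.9  -0.   58.6 -95.7]
x [ 0. -0. -1.] z [-0.  1. -0.] jaw yaw 90.01
```

```bash
python3 -m jog '[[[0,0,0,0,0,0,0.34]]]' 40
python3 - <<'E'
from h import *
st(); s=snap('side','side5'); crop('side5',290,180,360,250,9,'c10')
E
```

```text
time_s: 5.25
tool_pos: [0.6728, 0.0442, -0.0101]
ee_rot: [-97.1, 90.0, -7.1]
wrist_force: [0.7, -0.1, -0.2]
gripper_width: 0.0574
t 5.25 p [ 0.6728  0.0442 -0.0101] F [ 0.73 -0.1  -0.2 ] w 0.0574 q [ -5.7  38.5  82.9  -0.   58.6 -95.7]
x [ 0. -0. -1.] z [-0.  1. -0.] jaw yaw 90.01
```

View pics/c10.png

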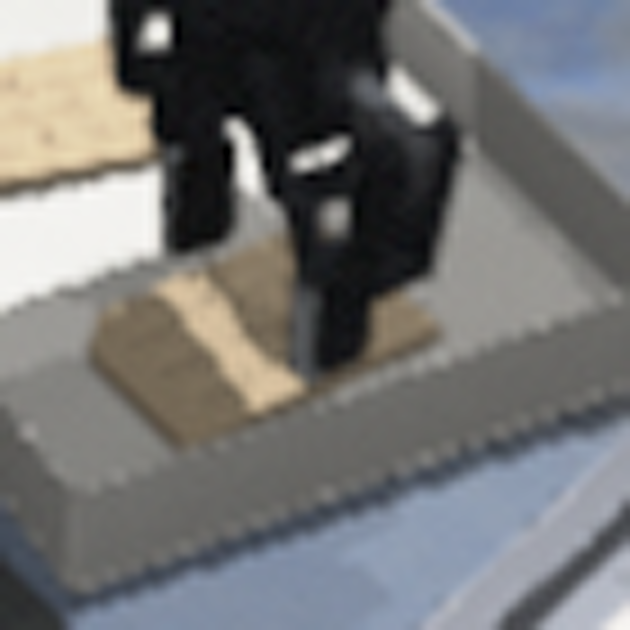

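```bash
python3 -m jog '[[[0,0,0,0,0,0,0.25]]]' 40
python3 - <<'E'
from h import *
st()
E
```

```text
time_s: 5.4
tool_pos: [0.6728, 0.0442, -0.0101]
ee_rot: [-128.6, 90.0, -38.6]
wrist_force: [0.6, -0.3, 0.3]
gripper_width: 0.0533
t 5.40 p [ 0.6728  0.0442 -0.0101] F [ 0.58 -0.27  0.32] w 0.0533 q [ -5.7  38.5  82.9  -0.   58.6 -95.7]
x [ 0. -0. -1.] z [-0.  1. -0.] jaw yaw 90.01
```

Run:
```python
from h import *
s=load('side5'); P=cloud(s)
for (u,v) in [(324,216),(324,218),(324,220),(324,221),(324,222),(324,223),(324,225),(328,219),(328,221),(312,203),(310,206),(311,207),(311,209)]: print(u,v,px2w(s,u,v).round(4), s['frame'][v,u])
print(px2w(load('side0'),318,216).round(4))
print(w2px(s,[[.6728,.0442,-.0101],[.6728,.0442+.028,.01],[.6728,.0442-.028,.01],[.6728,.0442-.028,.0]]))
```

```text
324 216 [0.6616 0.0057 0.0403] [69 72 73]
324 218 [0.6646 0.0091 0.0298] [67 68 69]
324 220 [0.664  0.0079 0.0243] [66 69 71]
324 221 [0.6629 0.0062 0.0228] [75 76 78]
324 222 [0.6641 0.0075 0.0179] [91 89 83]
324 223 [0.6697 0.0145 0.0064] [97 88 73]
324 225 [ 0.6702  0.0146 -0.0008] [108 107 103]
328 219 [0.6728 0.0034 0.0269] [19 19 22]
328 221 [0.6715 0.0011 0.0225] [89 82 71]
312 203 [0.6708 0.0716 0.0319] [18 19 20]
310 206 [0.6643 0.0708 0.0252] [20 18 21]
311 207 [0.6674 0.0706 0.0206] [40 42 39]
311 209 [ 0.6776  0.0847 -0.0009] [139 135 130]
[0.6717 0.0441 0.0071]
[[318.07831156 220.78087182]
 [312.26904669 209.056464  ]
 [324.6701434  221.12786018]
 [324.48640158 224.03980724]]
```

```bash
python3 -m jog '[[[0,0,0,0,0,0,0.6],[0,0,0,0,0,0,0.6],[0,0,0,0,0,0,0.6],[5,0,0,0,0,0,0.6],[7,0,0,0,0,0,0.6]]]'; python3 -m jog '[[[2,0,0,0,0,0,0.6],[2,0,0,0,0,0,0.6]]]';python3 -m jog '[[[2,0,0,0,0,0,0.6],[2,0,0,0,0,0,0.6]]]';  python3 - <<'E'
from h import *
st(); s=snap('side','side6'); crop('side6',290,180,360,250,9,'c11')
for (u,v) in [(324,221),(324,222),(324,223),(324,224),(325,223),(325,224),(325,225),(326,225)]: print(u,v,px2w(s,u,v).round(4), s['frame'][v,u])
E
```

```text
time_s: 5.9
tool_pos: [0.6724, 0.0442, -0.0178]
ee_rot: [85.6, 90.0, 175.6]
wrist_force: [-0.2, 1.0, -0.9]
gripper_width: 0.0682
time_s: 6.1
tool_pos: [0.6723, 0.0442, -0.0197]
ee_rot: [85.4, 89.9, 175.4]
wrist_force: [-0.9, 0.1, 0.7]
gripper_width: 0.0681
time_s: 6.3
tool_pos: [0.6726, 0.0442, -0.0214]
ee_rot: [82.6, 90.0, 172.6]
wrist_force: [-0.5, 0.2, 1.2]
gripper_width: 0.0684
t 6.30 p [ 0.6726  0.0442 -0.0214] F [-0.49  0.2   1.19] w 0.0684 q [ -5.7  39.3  83.3   0.   57.5 -95.7]
x [-0.  0. -1.] z [-0.  1.  0.] jaw yaw 90.01
324 221 [0.66   0.0024 0.027 ] [87 90 91]
324 222 [0.6611 0.0035 0.0224] [85 88 90]
324 223 [0.6623 0.0049 0.0174] [84 87 89]
324 224 [0.6622 0.0045 0.0143] [100 102 101]
325 223 [ 6.615e-01 -2.000e-04  2.160e-02] [66 67 69]
325 224 [0.6633 0.0018 0.0159] [96 95 95]
325 225 [ 0.6485 -0.0174  0.0346] [116 115 113]
326 225 [ 0.6483 -0.0215  0.0379] [112 112 108]
```

View pics/c11.png

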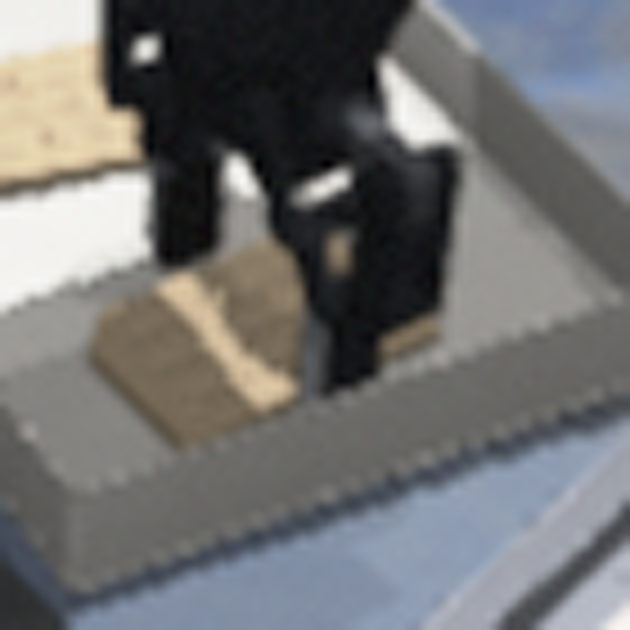

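```bash
python3 -m jog '[[[3,0,0,0,0,0,0.55],[3,0,0,0,0,0,0.55]]]'; python3 -m jog '[[[2,0,0,0,0,0,0.5],[2,0,0,0,0,0,0.5]]]'; python3 -m jog '[[[0,0,0,0,0,0,0.38],[0,0,0,0,0,0,0.34],[0,0,0,0,0,0,0.34]]]' 40
python3 - <<'E'
from h import *
st(); s=snap('side','side7'); crop('side7',290,180,360,250,9,'c12')
E
```

```text
time_s: 6.55
tool_pos: [0.6725, 0.0442, -0.0245]
ee_rot: [85.4, 90.0, 175.4]
wrist_force: [0.0, -0.0, 0.6]
gripper_width: 0.0661
time_s: 6.75
tool_pos: [0.6725, 0.0442, -0.0265]
ee_rot: [85.6, 90.0, 175.6]
wrist_force: [0.3, 0.6, 0.8]
gripper_width: 0.0637
time_s: 7.05
tool_pos: [0.6734, 0.0442, -0.0253]
ee_rot: [-92.3, 89.9, -2.3]
wrist_force: [0.0, 0.5, 5.3]
gripper_width: 0.0585
t 7.05 p [ 0.6734  0.0442 -0.0253] F [0.02 0.5  5.29] w 0.0585 q [ -5.7  39.6  83.4   0.   57.  -95.7]
x [ 0.002 -0.    -1.   ] z [-0.  1. -0.] jaw yaw 90.01
```

View pics/c12.png

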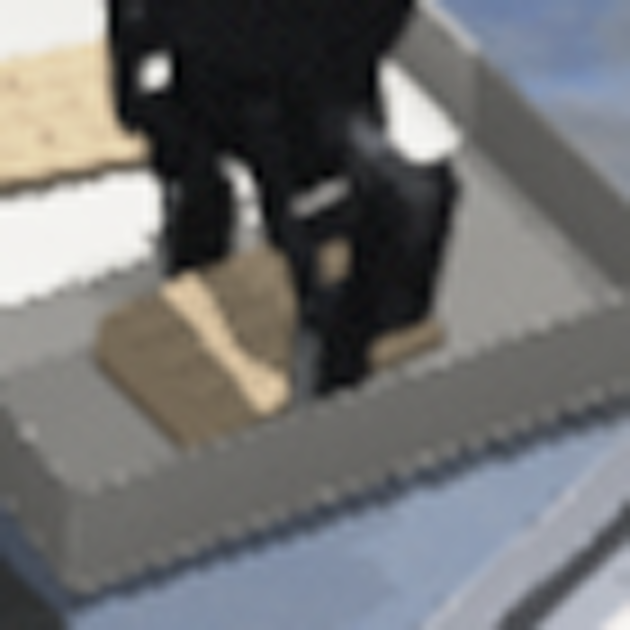

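```bash
python3 -m jog '[[[-1,0,0,0,0,0,0.25],[-1,0,0,0,0,0,0.2],[-1,0,0,0,0,0,0.2]]]' 40
python3 - <<'E'
from h import *
st();
E
```

```text
time_s: 7.4
tool_pos: [0.6725, 0.0441, -0.0253]
ee_rot: [88.5, 90.0, 178.5]
wrist_force: [-0.3, -0.9, 2.8]
gripper_width: 0.0588
t 7.40 p [ 0.6725  0.0441 -0.0253] F [-0.25 -0.89  2.75] w 0.0588 q [ -5.7  39.6  83.4  -0.   57.1 -95.7]
x [-0.  0. -1.] z [-0.  1.  0.] jaw yaw 90.01
```

```bash
python3 -m jog '[[[-30,0,0,0,0,0,0.2],[-75,0,0,0,0,0,0.2],[-105,40,-20,0,0,0,0.2],[-105,80,-40,0,0,0,0.2],[-105,120,-60,0,0,0,0.2]]]' 40;  python3 -m jog '[[[0,45,-20,0,0,0,0.2],[0,88,-39,0,0,0,0.2],[20,88,-39,0,0,0,0.2],[30,88,-39,0,0,0,0.2],[30,88,-39,0,0,0,0.2]]]'
python3 - <<'E'
from h import *
st(); s=snap('side','side8'); crop('side8',190,160,340,310,5,'c13')
s=snap('top','top8')
E
```

```text
time_s: 7.9
tool_pos: [0.5518, -0.0164, 0.0807]
ee_rot: [-113.0, 89.9, -23.0]
wrist_force: [-0.7, 0.1, -1.8]
gripper_width: 0.0588
time_s: 8.4
tool_pos: [0.4641, -0.0546, 0.0486]
ee_rot: [67.3, 89.8, 157.3]
wrist_force: [-1.0, -0.4, -1.1]
gripper_width: 0.0585
t 8.40 p [ 0.4641 -0.0546  0.0486] F [-1.03 -0.42 -1.08] w 0.0585 q [ -20.4   16.8  110.9    0.    52.5 -110.4]
x [-0.002  0.001 -1.   ] z [0.    1.    0.001] jaw yaw 89.99
```

View pics/c13.png

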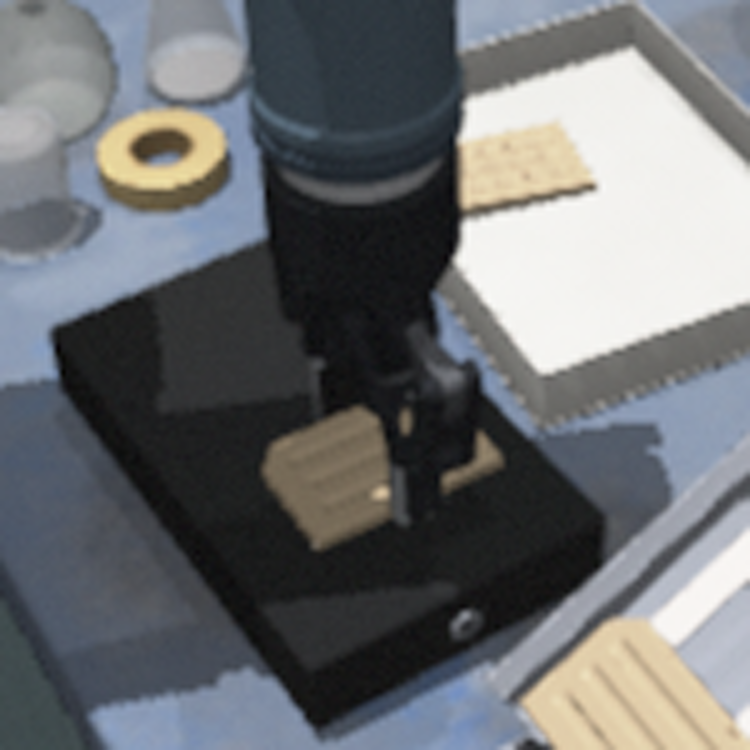

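View pics/top8.png

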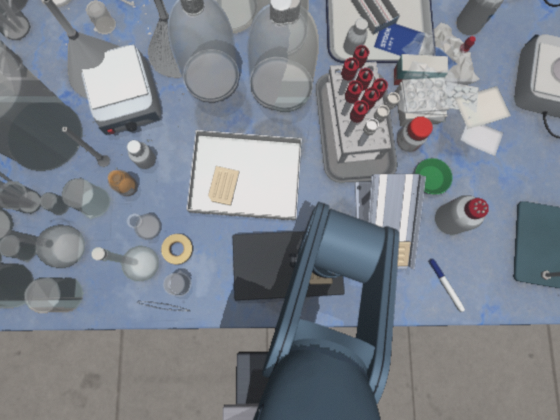

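```bash
python3 -m jog '[[[15,0,0,0,0,0,0.2],[22,0,0,0,0,0,0.2],[23,0,0,0,0,0,0.2],[23,0,0,0,0,0,0.2]]]';  python3 -m jog '[[[1.5,0,0,0,0,0,0.2],[1.5,0,0,0,0,0,0.2]]]';  python3 -m jog '[[[1,0,0,0,0,0,0.2],[1,0,0,0,0,0,0.2]]]'
```

```text
time_s: 8.9
tool_pos: [0.465, -0.0547, 0.0269]
ee_rot: [68.7, 90.0, 158.7]
wrist_force: [0.9, -0.3, -1.5]
gripper_width: 0.0588
time_s: 9.1
tool_pos: [0.465, -0.0549, 0.0256]
ee_rot: [-112.5, 90.0, -22.4]
wrist_force: [-0.6, 0.7, -1.0]
gripper_width: 0.0587
time_s: 9.3
tool_pos: [0.4648, -0.0549, 0.0244]
ee_rot: [-103.5, 90.0, -13.5]
wrist_force: [0.6, 0.7, -1.8]
gripper_width: 0.0587
```

```bash
python3 -m jog '[[[1,0,0,0,0,0,0.2],[1,0,0,0,0,0,0.2]]]';  python3 -m jog '[[[1,0,0,0,0,0,0.2],[1,0,0,0,0,0,0.2]]]'
```

```text
time_s: 9.5
tool_pos: [0.4647, -0.0549, 0.0233]
ee_rot: [67.1, 90.0, 157.1]
wrist_force: [-0.3, 0.9, -2.1]
gripper_width: 0.0592
time_s: 9.7
tool_pos: [0.4648, -0.0549, 0.0228]
ee_rot: [-117.7, 90.0, -27.7]
wrist_force: [-1.1, -0.1, 4.3]
gripper_width: 0.0589
```

```bash
python3 -m jog '[[[0,0,0,0,0,0,0.45],[0,0,0,0,0,0,0.6],[0,0,0,0,0,0,0.65],[-20,0,0,0,0,0,0.65],[-65,0,0,0,0,0,0.65]]]' 40;  python3 - <<'E'
from h import *
st(); go([.662,.1637,.085],Rt(77)); go([.662,.1637,-.012],Rt(77))
s=snap('side','side9'); crop('side9',190,160,340,310,5,'c14')
E
```

```text
time_s: 10.2
tool_pos: [0.4618, -0.0539, 0.085]
ee_rot: [69.6, 89.5, 159.6]
wrist_force: [0.3, 0.3, -1.1]
gripper_width: 0.0703
t 10.20 p [ 0.4618 -0.0539  0.085 ] F [ 0.3   0.33 -1.14] w 0.0703 q [ -20.4   13.8  108.6   -0.    58.1 -110.4]
x [-0.008  0.003 -1.   ] z [0.    1.    0.003] jaw yaw 90.0
ROW [  -0.9 -200.2  217.6] [ 0.2268  0.002  -0.0081] angle 13.0
ROW [  96.1 -200.9  217.3] [ 0.2268  0.002  -0.0081] angle 13.0
```

View pics/c14.png

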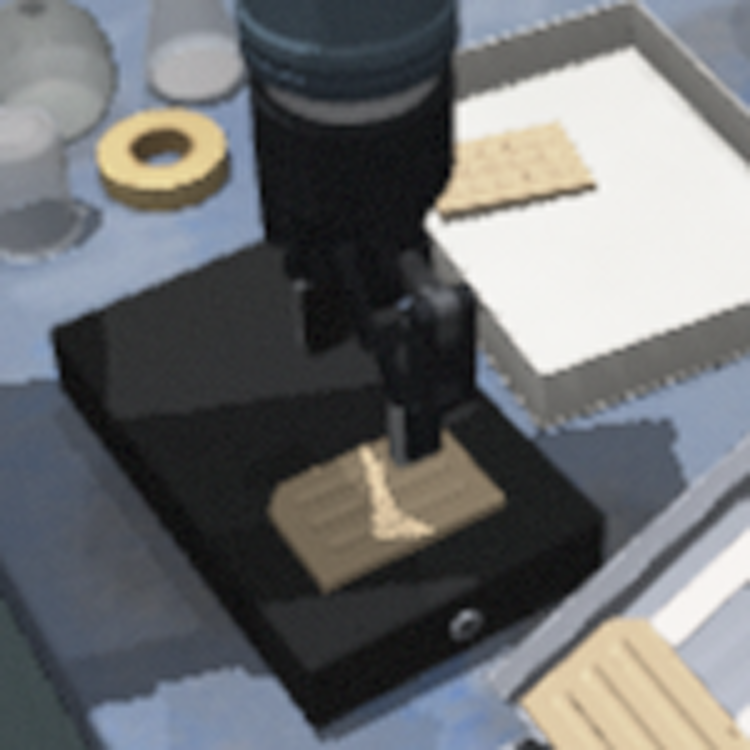

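```bash
python3 -m jog '[[[-15,-200,217,0.227,0,0,0.65],[-15,-200,217,0.227,0,0,0.65],[-15,-200,217,0.227,0,0,0.65],[-5,-200,217,0.227,0,0,0.65],[-5,-200,217,0.227,0,0,0.65]]]';  python3 - <<'E'
from h import *
st(); go([.662,.1637,-.018],Rt(77))
E
```

```text
time_s: 10.75
tool_pos: [0.6318, 0.1265, 0.0932]
ee_rot: [-85.3, 90.0, -8.3]
wrist_force: [0.0, -1.6, 0.5]
gripper_width: 0.0707
t 10.75 p [0.6318 0.1265 0.0932] F [ 0.05 -1.59  0.48] w 0.0707 q [  1.4  29.5  82.8  -0.   67.7 -75.6]
x [ 0.001 -0.    -1.   ] z [0.225 0.974 0.   ] jaw yaw 77.0
ROW [111.2 -21.   43.1] [0.     0.0001 0.0008] angle 0.0
```

```bash
python3 -m jog '[[[0,-21,42,0,0,0,0.65],[0,-21,42,0,0,0,0.65],[50,-21,42,0,0,0,0.65],[90,-21,42,0,0,0,0.65],[100,-21,42,0,0,0,0.65]]]';  python3 -m jog '[[[0,0,0,0,0,0,0.65]]]'
python3 - <<'E'
from h import *
st(); go([.662,.1637,-.0245],Rt(77))
s=snap('side','side10'); crop('side10',250,140,350,240,7,'c15')
E
```

```text
time_s: 11.25
tool_pos: [0.6557, 0.1604, -0.0123]
ee_rot: [108.2, 89.4, -174.8]
wrist_force: [-0.0, -0.1, -0.7]
gripper_width: 0.0705
time_s: 11.35
tool_pos: [0.6584, 0.1604, -0.0089]
ee_rot: [108.6, 89.7, -174.4]
wrist_force: [0.3, 0.2, 0.2]
gripper_width: 0.0704
t 11.35 p [ 0.6584  0.1604 -0.0089] F [0.28 0.2  0.16] w 0.0704 q [  4.3  38.9  81.9  -0.   59.5 -72.7]
x [-0.005 -0.    -1.   ] z [ 0.225  0.974 -0.001] jaw yaw 76.99
ROW [15.6 -2.8  4. ] [-0.0002 -0.0015 -0.0044] angle 0.3
```

View pics/c15.png

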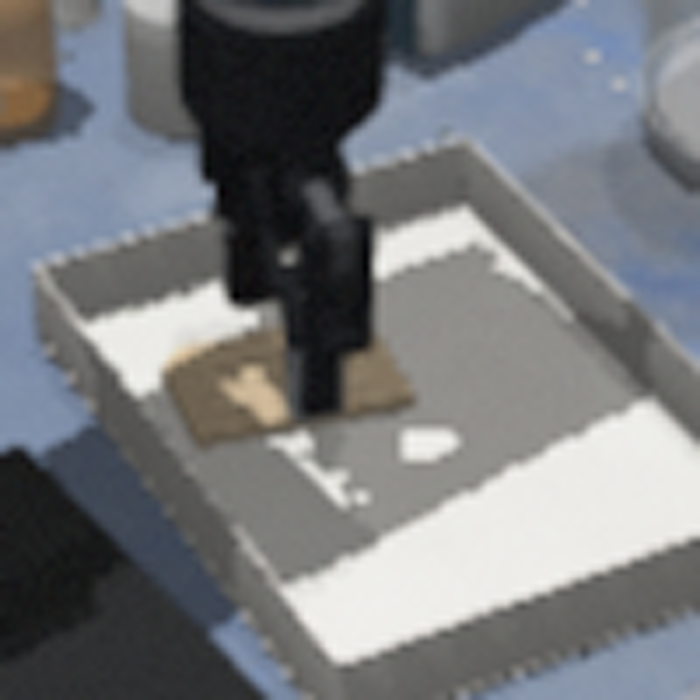

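```bash
python3 -m jog '[[[0,-2,4,0,0,0,0.65],[0,-2,4,0,0,0,0.65],[6,-2,4,0,0,0,0.65],[12,-2,4,0,0,0,0.65],[14,-2,4,0,0,0,0.65]]]';  python3 -m jog '[[[0,0,0,0,0,0,0.65]]]'
python3 - <<'E'
from h import *
st(); go([.662,.1637,-.0245],Rt(77))
s=snap('side','side11'); crop('side11',250,140,350,240,7,'c16')
E
```

```text
time_s: 11.9
tool_pos: [0.6625, 0.1644, -0.0216]
ee_rot: [109.1, 89.9, -173.9]
wrist_force: [0.2, 0.3, 0.1]
gripper_width: 0.0703
time_s: 12.0
tool_pos: [0.6625, 0.1644, -0.0216]
ee_rot: [108.9, 89.9, -174.1]
wrist_force: [0.5, -0.7, -0.2]
gripper_width: 0.0707
t 12.00 p [ 0.6625  0.1644 -0.0216] F [ 0.47 -0.7  -0.23] w 0.0707 q [  4.6  40.   81.8  -0.   58.3 -72.4]
x [-0.001 -0.    -1.   ] z [ 0.225  0.974 -0.   ] jaw yaw 77.01
ROW [ 2.9  0.3 -0.8] [ 0.0001 -0.0005 -0.0014] angle 0.1
```

View pics/c16.png

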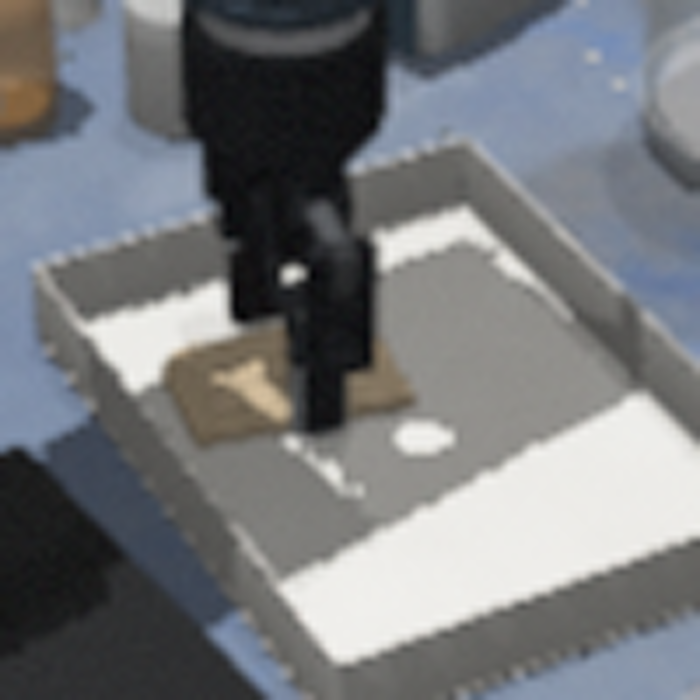

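```bash
python3 -m jog '[[[3,0,0,0,0,0,0.55],[3,0,0,0,0,0,0.45],[3,0,0,0,0,0,0.3],[3,0,0,0,0,0,0.2],[3,0,0,0,0,0,0.2]]]' 40
python3 - <<'E'
from h import *
st(); go([.464,.067,.085],Rt(90))
E
```

```text
time_s: 12.55
tool_pos: [0.6633, 0.1644, -0.0237]
ee_rot: [-78.5, 90.0, -1.5]
wrist_force: [0.2, 0.7, 0.4]
gripper_width: 0.0581
t 12.55 p [ 0.6633  0.1644 -0.0237] F [0.18 0.66 0.4 ] w 0.0581 q [  4.6  40.2  81.8  -0.   58.  -72.4]
x [ 0. -0. -1.] z [0.225 0.974 0.   ] jaw yaw 77.0
ROW [-108.8  172.2 -139.7] [-0.2269  0.      0.0003] angle 13.0
```

```bash
python3 -m jog '[[[-30,0,0,0,0,0,0.2],[-75,0,0,0,0,0,0.2],[-108,35,-28,-0.1,0,0,0.2],[-108,75,-60,-0.227,0,0,0.2],[-108,110,-90,-0.227,0,0,0.2]]]' 40;  python3 - <<'E'
from h import *
st(); go([.464,.067,.05],Rt(90))
E
```

```text
time_s: 13.05
tool_pos: [0.537, 0.1021, 0.0855]
ee_rot: [-91.9, 89.8, -1.6]
wrist_force: [0.2, -1.4, 0.2]
gripper_width: 0.0586
t 13.05 p [0.537  0.1021 0.0855] F [ 0.24 -1.4   0.24] w 0.0586 q [ -0.9  20.9  98.1  -0.   60.9 -91.2]
x [ 0.003 -0.    -1.   ] z [-0.005  1.    -0.   ] jaw yaw 90.27
ROW [ 35.2  73.3 -34.7] [ 0.0047 -0.0001  0.0033] angle 0.3
```

```bash
python3 -m jog '[[[0,40,-20,0.005,0,0,0.2],[0,66,-34,0.005,0,0,0.2],[30,66,-34,0.005,0,0,0.2],[48,66,-34,0.005,0,0,0.2],[48,66,-34,0.005,0,0,0.2]]]' 40;  python3 - <<'E'
from h import *
st(); s=snap('side','side12'); crop('side12',190,160,340,310,5,'c17')
E
```

```text
time_s: 13.55
tool_pos: [0.4692, 0.0684, 0.0344]
ee_rot: [84.1, 89.7, 173.8]
wrist_force: [-0.8, 0.7, -0.7]
gripper_width: 0.0585
t 13.55 p [0.4692 0.0684 0.0344] F [-0.81  0.71 -0.71] w 0.0585 q [ -5.2  18.7 110.6   0.   50.9 -94.9]
x [-0.005  0.    -1.   ] z [0.005 1.    0.   ] jaw yaw 89.7
```

View pics/c17.png

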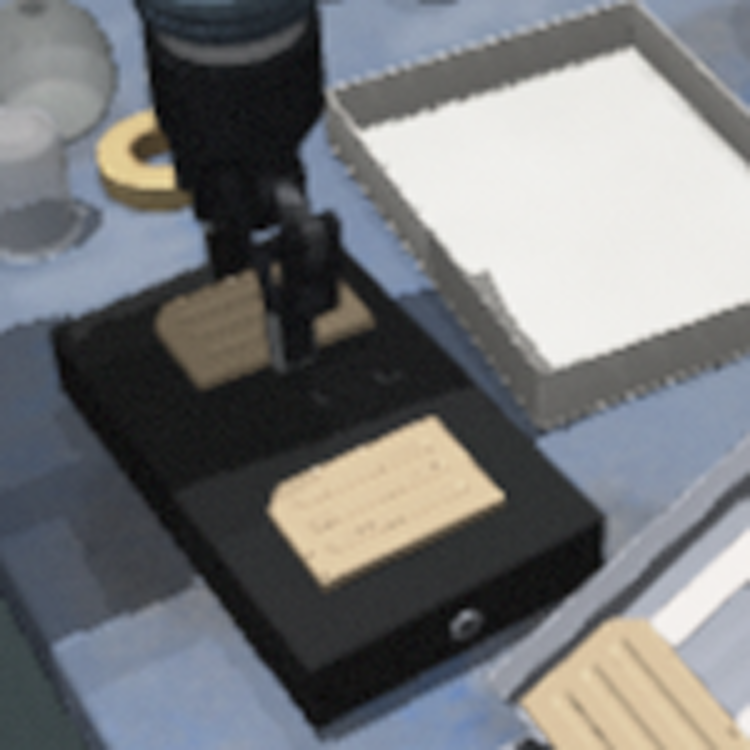

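```bash
python3 -m jog '[[[4,4,-1,0,0,0,0.2],[7,4,-1,0,0,0,0.2],[7,4,-1,0,0,0,0.2]]]';  python3 -m jog '[[[1,0,0,0,0,0,0.2],[1,0,0,0,0,0,0.2]]]';  python3 -m jog '[[[1,0,0,0,0,0,0.2],[1,0,0,0,0,0,0.2]]]'
```

```text
time_s: 13.9
tool_pos: [0.4676, 0.0675, 0.0293]
ee_rot: [-97.2, 90.0, -7.5]
wrist_force: [-0.3, -0.3, -1.1]
gripper_width: 0.0585
time_s: 14.1
tool_pos: [0.4677, 0.0674, 0.0283]
ee_rot: [-96.7, 90.0, -7.0]
wrist_force: [-0.4, 0.7, -1.9]
gripper_width: 0.0586
time_s: 14.3
tool_pos: [0.4674, 0.0674, 0.0271]
ee_rot: [93.3, 90.0, -177.0]
wrist_force: [0.1, 0.2, -1.0]
gripper_width: 0.0583
```

```bash
python3 -m jog '[[[1,0,0,0,0,0,0.2],[1,0,0,0,0,0,0.2]]]';  python3 -m jog '[[[1,0,0,0,0,0,0.2],[1,0,0,0,0,0,0.2]]]';  python3 -m jog '[[[1,0,0,0,0,0,0.2],[1,0,0,0,0,0,0.2]]]'
```

```text
time_s: 14.5
tool_pos: [0.4674, 0.0674, 0.026]
ee_rot: [84.8, 90.0, 174.6]
wrist_force: [0.5, 0.3, -1.1]
gripper_width: 0.0586
time_s: 14.7
tool_pos: [0.4674, 0.0674, 0.025]
ee_rot: [88.4, 90.0, 178.1]
wrist_force: [0.2, 1.3, -2.0]
gripper_width: 0.0583
time_s: 14.9
tool_pos: [0.4676, 0.0674, 0.0243]
ee_rot: [-99.8, 90.0, -10.1]
wrist_force: [-0.6, -0.3, 1.7]
gripper_width: 0.0588
```

```bash
python3 -m jog '[[[0,0,0,0,0,0,0.45],[0,0,0,0,0,0,0.6],[0,0,0,0,0,0,0.65],[-20,0,0,0,0,0,0.65],[-60,0,0,0,0,0,0.2]]]' 40; python3 -m jog '[[[-15,0,150,0,0,0,-0.5],[-15,0,150,0,0,0,-1],[-15,0,150,0,0,0,-1]]]'
python3 - <<'E'
from h import *
st(); s=snap('side','side13'); crop('side13',190,160,340,310,5,'c18'); s=snap('top','top13'); crop('top13',225,215,355,310,6,'c19'); tiles(s,.058)
E
```

```text
time_s: 15.4
tool_pos: [0.4648, 0.0675, 0.0823]
ee_rot: [85.1, 89.6, 174.8]
wrist_force: [0.8, 0.4, 0.3]
gripper_width: 0.0573
time_s: 15.7
tool_pos: [0.4685, 0.2179, 0.0998]
ee_rot: [-79.6, 89.9, 10.0]
wrist_force: [0.1, -0.3, -1.5]
gripper_width: 0.0121
t 15.70 p [0.4685 0.2179 0.0998] F [ 0.07 -0.33 -1.47] w 0.0121 q [ 12.6  17.2 101.2  -0.   61.5 -77.1]
x [ 0.001  0.    -1.   ] z [0.007 1.    0.   ] jaw yaw 89.61
px [388.9 253.5] n 832 z 0.0658 slope deg x,y [ 3.014e+01 -2.000e-02] rms 0.0019 rect mm [ 487.5 -223.8] [90.2 50.3] ang 89.6
px [262.9 261.1] n 892 z 0.0571 slope deg x,y [-0.49 -1.25] rms 0.0018 rect mm [467.9  66.1] [57.  83.3] ang 89.7
px [316.  261.9] n 657 z 0.0562 slope deg x,y [-0.34  0.59] rms 0.0018 rect mm [466.3 -55.5] [59.3 85.9] ang 88.9
```

View pics/c18.png

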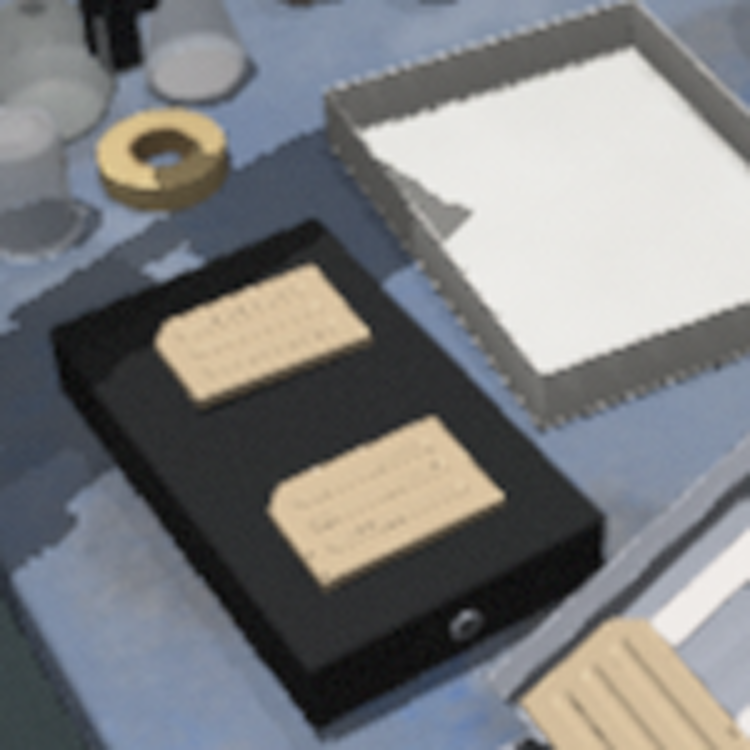

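View pics/c19.png

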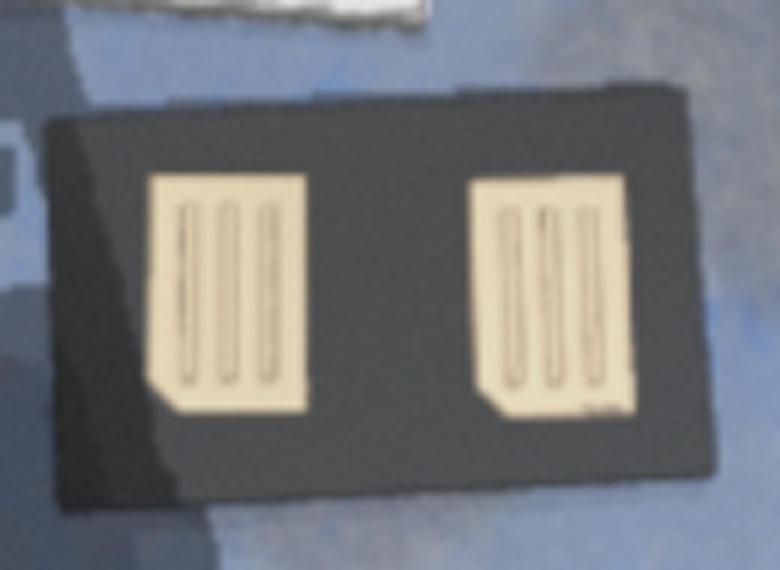

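```bash
python3 - <<'E'
from h import *
go([.4305,.0445,.085],Rt(90))
E
python3 -m jog '[[[0,20,-60,0,0,0,-1],[0,38,-120,0,0,0,-1],[0,38,-173,0,0,0,-1],[10,38,-173,0,0,0,-1],[15,38,-173,0,0,0,-1]]]'; python3 -m jog '[[[0,0,0,0,0,0,-1],[0,0,0,0,0,0,-1]]]';  python3 - <<'E'
from h import *
st(); s=snap('side','side14'); crop('side14',190,160,340,310,5,'c20')
for v in range(212,226):print(v,px2w(s,223,v).round(3),s['frame'][v,223])
E
```

```text
ROW [  14.5   37.9 -177.6] [0.0007 0.0027 0.0024] angle 0.2
time_s: 16.3
tool_pos: [0.4287, 0.0405, 0.0837]
ee_rot: [161.1, 89.9, -109.4]
wrist_force: [-0.6, -0.1, 0.4]
gripper_width: 0.0003
time_s: 16.5
tool_pos: [0.4293, 0.0443, 0.084]
ee_rot: [42.3, 90.0, 132.0]
wrist_force: [0.4, -0.5, 0.8]
gripper_width: -0.0002
t 16.50 p [0.4293 0.0443 0.084 ] F [ 0.36 -0.47  0.76] w -0.0002 q [ -9.   10.4 113.3   0.   56.3 -98.7]
x [-0.  0. -1.] z [0.005 1.    0.   ] jaw yaw 89.73
212 [0.418 0.045 0.136] [47 50 51]
213 [0.419 0.046 0.133] [56 57 58]
214 [0.418 0.046 0.13 ] [69 71 76]
215 [0.418 0.046 0.127] [79 84 88]
216 [0.418 0.047 0.124] [68 71 75]
217 [0.445 0.126 0.049] [54 57 58]
218 [0.443 0.121 0.05 ] [53 55 57]
219 [0.442 0.121 0.048] [57 58 60]
220 [0.441 0.117 0.048] [56 57 57]
221 [0.44  0.115 0.047] [49 50 50]
222 [0.437 0.109 0.05 ] [47 48 49]
223 [0.436 0.107 0.048] [59 58 54]
224 [0.435 0.105 0.047] [95 86 74]
225 [0.43  0.092 0.056] [125 112  93]
```

View pics/c20.png

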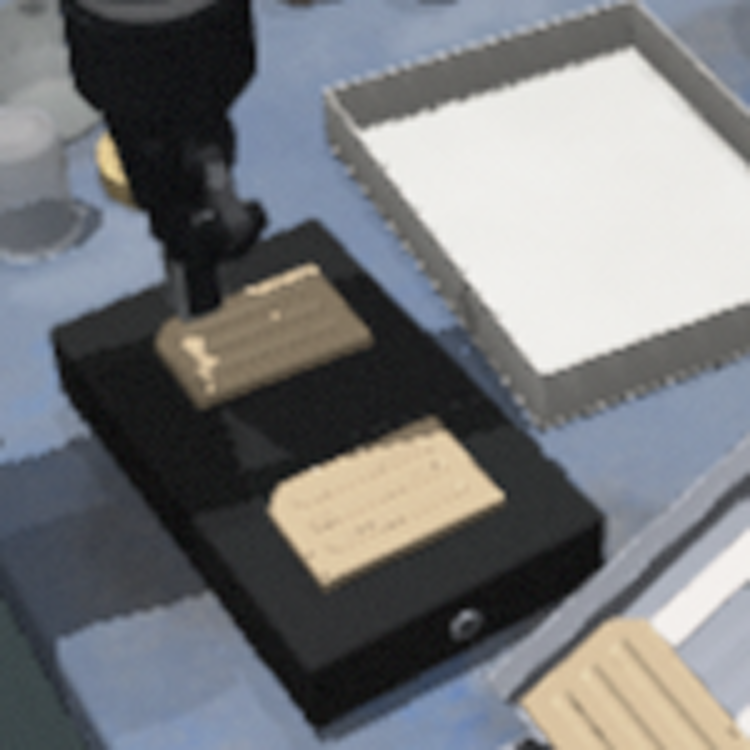

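```bash
python3 -m jog '[[[15,0,0,0,0,0,-1],[28,0,0,0,0,0,-1],[30,0,0,0,0,0,-1]]]'; for i in 1; do python3 -m jog '[[[2,0,0,0,0,0,-1],[2,0,0,0,0,0,-1]]]'; done; python3 -m jog '[[[2,0,0,0,0,0,-1],[2,0,0,0,0,0,-1]]]';   python3 - <<'E'
from h import *
st(); s=snap('side','side15'); crop('side15',190,160,340,310,5,'c21')
E
```

```text
time_s: 16.85
tool_pos: [0.4285, 0.045, 0.0531]
ee_rot: [78.8, 89.9, 168.6]
wrist_force: [0.2, -0.4, 0.3]
gripper_width: 0.0003
time_s: 17.05
tool_pos: [0.4297, 0.0443, 0.0524]
ee_rot: [-94.0, 90.0, -4.2]
wrist_force: [-0.4, 0.1, -0.3]
gripper_width: 0.0001
time_s: 17.25
tool_pos: [0.4296, 0.0439, 0.0503]
ee_rot: [-99.6, 90.0, -9.9]
wrist_force: [0.4, 0.2, -0.8]
gripper_width: 0.0002
t 17.25 p [0.4296 0.0439 0.0503] F [ 0.42  0.22 -0.83] w 0.0002 q [ -9.   13.4 115.6  -0.   51.  -98.8]
x [ 0.001 -0.    -1.   ] z [ 0.005  1.    -0.   ] jaw yaw 89.73
```

View pics/c21.png

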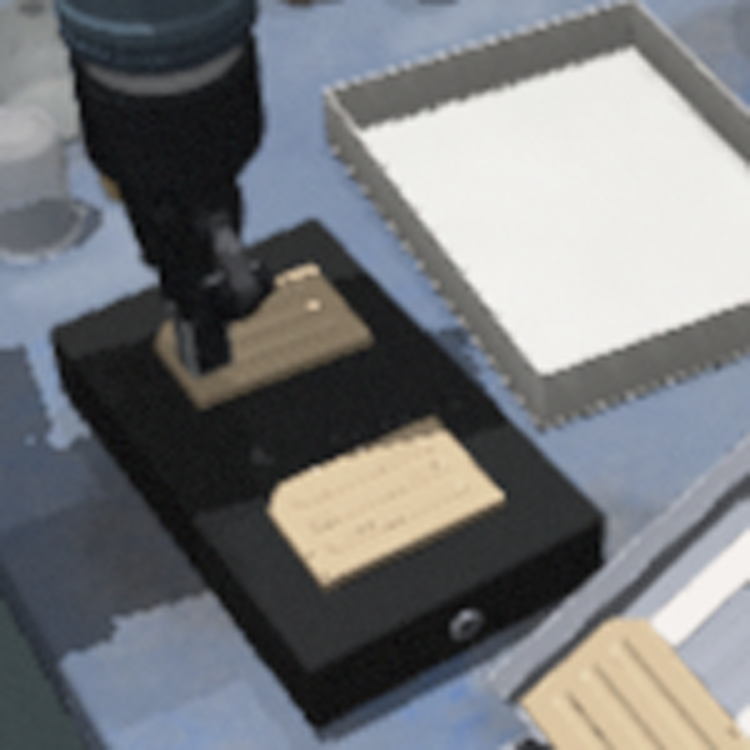

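Close above the tile; press on in small steps.

```bash
python3 -m jog '[[[3,0,0,0,0,0,-1],[3,0,0,0,0,0,-1]]]'; python3 -m jog '[[[2,0,0,0,0,0,-1],[2,0,0,0,0,0,-1]]]'; python3 -m jog '[[[2,0,0,0,0,0,-1],[2,0,0,0,0,0,-1]]]';python3 -m jog '[[[1,0,0,0,0,0,-1],[1,0,0,0,0,0,-1]]]';  python3 - <<'E'
from h import *
st(); s=snap('side','side16'); crop('side16',215,205,275,255,10,'c22')
E
```

```text
time_s: 17.5
tool_pos: [0.4291, 0.0438, 0.0469]
ee_rot: [84.1, 90.0, 173.8]
wrist_force: [0.9, -0.0, -0.2]
gripper_width: 0.0001
time_s: 17.7
tool_pos: [0.4291, 0.0438, 0.0448]
ee_rot: [82.3, 90.0, 172.0]
wrist_force: [-0.8, -0.1, 0.4]
gripper_width: -0.0002
time_s: 17.9
tool_pos: [0.4292, 0.0438, 0.0428]
ee_rot: [84.4, 90.0, 174.1]
wrist_force: [1.1, 0.2, 0.1]
gripper_width: 0.0002
time_s: 18.1
tool_pos: [0.4293, 0.0438, 0.0419]
ee_rot: [86.0, 90.0, 175.7]
wrist_force: [-0.7, -0.1, -0.1]
gripper_width: 0.0002
t 18.10 p [0.4293 0.0438 0.0419] F [-0.68 -0.14 -0.14] w 0.0002 q [ -9.   14.2 116.1  -0.   49.8 -98.8]
x [-0.  0. -1.] z [0.005 1.    0.   ] jaw yaw 89.72
```

View pics/c22.png

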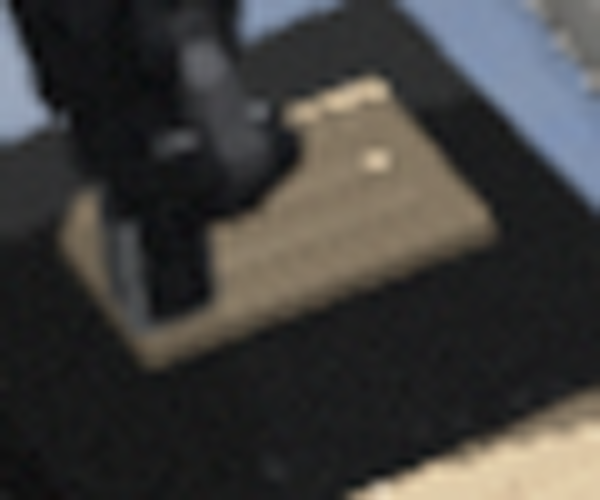

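```bash
python3 -m jog '[[[2,0,0,0,0,0,-1],[2,0,0,0,0,0,-1]]]'; python3 -m jog '[[[1,0,0,0,0,0,-1],[1,0,0,0,0,0,-1]]]'; python3 -m jog '[[[1,0,0,0,0,0,-1],[1,0,0,0,0,0,-1]]]';  python3 - <<'E'
from h import *
s=snap('side','side17'); crop('side17',215,205,275,255,10,'c23')
E
```

```text
time_s: 18.35
tool_pos: [0.4291, 0.0439, 0.0398]
ee_rot: [81.4, 90.0, 171.1]
wrist_force: [0.8, 0.2, 0.7]
gripper_width: -0.0002
time_s: 18.55
tool_pos: [0.4292, 0.0438, 0.0389]
ee_rot: [85.9, 90.0, 175.6]
wrist_force: [0.9, -0.2, 0.1]
gripper_width: 0.0
time_s: 18.75
tool_pos: [0.4293, 0.0438, 0.038]
ee_rot: [94.3, 90.0, -176.0]
wrist_force: [0.6, 0.2, 1.0]
gripper_width: 0.0002
```

View pics/c23.png

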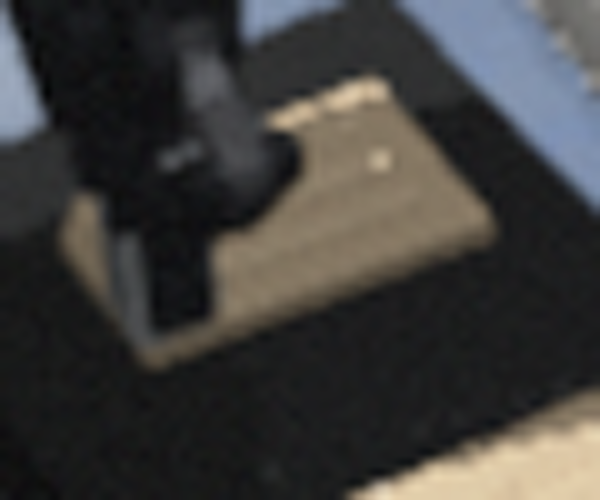

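```bash
python3 -m jog '[[[1,0,0,0,0,0,-1],[1,0,0,0,0,0,-1]]]'; python3 -m jog '[[[1,0,0,0,0,0,-1],[1,0,0,0,0,0,-1]]]'; python3 -m jog '[[[1,0,0,0,0,0,-1],[1,0,0,0,0,0,-1]]]';  python3 - <<'E'
from h import *
s=snap('side','side18'); crop('side18',215,205,275,255,10,'c24')
E
```

```text
time_s: 19.0
tool_pos: [0.4293, 0.0438, 0.037]
ee_rot: [84.1, 90.0, 173.8]
wrist_force: [-0.5, -0.1, -0.0]
gripper_width: -0.0004
time_s: 19.2
tool_pos: [0.4293, 0.0438, 0.036]
ee_rot: [67.6, 90.0, 157.3]
wrist_force: [-0.3, 0.2, -0.2]
gripper_width: -0.0
time_s: 19.4
tool_pos: [0.4294, 0.0438, 0.0352]
ee_rot: [-123.3, 90.0, -33.5]
wrist_force: [0.0, -0.4, 0.9]
gripper_width: 0.0
```

View pics/c24.png

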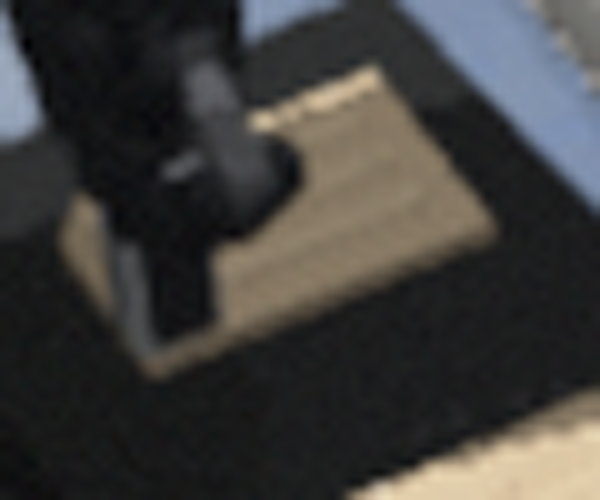

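```bash
python3 -m jog '[[[1,0,0,0,0,0,-1],[1,0,0,0,0,0,-1]]]'; python3 -m jog '[[[1,0,0,0,0,0,-1],[1,0,0,0,0,0,-1]]]';  python3 - <<'E'
from h import *
s=snap('side','side19'); crop('side19',215,205,275,255,10,'c25')
s=snap('top','top19'); tiles(s,.058)
E
```

```text
time_s: 19.65
tool_pos: [0.4294, 0.0438, 0.035]
ee_rot: [-117.9, 90.0, -28.2]
wrist_force: [-4.0, 0.0, 13.7]
gripper_width: -0.0002
time_s: 19.85
tool_pos: [0.4294, 0.0438, 0.0348]
ee_rot: [-120.3, 90.0, -30.6]
wrist_force: [-7.5, -1.0, 25.0]
gripper_width: 0.0002
px [388.9 253.5] n 830 z 0.0658 slope deg x,y [29.83  0.23] rms 0.002 rect mm [ 486.4 -222.6] [91.  50.8] ang 87.9
```

View pics/c25.png

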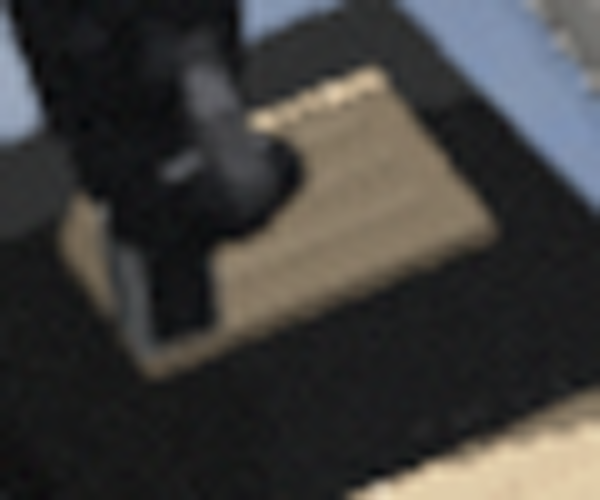

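```bash
python3 -m jog '[[[-3,0,0,0,0,0,-1],[-6,0,0,0,0,0,-1],[-12,0,0,0,0,0,-1]]]'
python3 - <<'E'
from h import *
s=snap('side','side20'); crop('side20',215,205,275,255,10,'c26'); st(); go([.465,-.055,.06],Rt(90)); go([.465,-.055,.023],Rt(90))
E
```

```text
time_s: 20.25
tool_pos: [0.4289, 0.0439, 0.0449]
ee_rot: [80.7, 89.9, 170.4]
wrist_force: [0.6, -1.3, -0.4]
gripper_width: -0.0004
t 20.30 p [0.4297 0.0438 0.0459] F [-0.06 -0.52  1.28] w -0.0002 q [ -9.   13.8 115.8   0.   50.3 -98.8]
x [ 0.001 -0.    -1.   ] z [ 0.005  1.    -0.   ] jaw yaw 89.73
ROW [-14.1 -35.8 -98.6] [-0.0048 -0.0001  0.0006] angle 0.3
ROW [ 22.9 -35.8 -98.6] [-0.0048 -0.0001  0.0006] angle 0.3
```

View pics/c26.png

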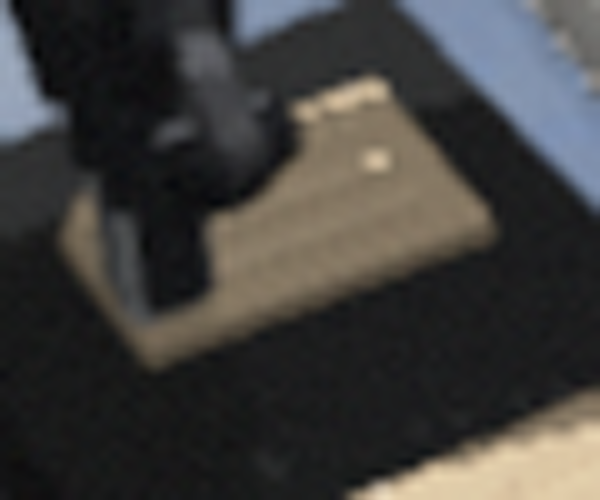

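```bash
python3 -m jog '[[[-30,0,-20,0,0,0,-0.2],[-40,-20,-60,0,0,0,0.65],[-30,-36,-98,0,0,0,0.65],[-15,-36,-98,0,0,0,0.65],[-15,-36,-98,0,0,0,0.65]]]'; python3 -m jog '[[[0,0,0,0,0,0,0.65],[20,0,0,0,0,0,0.65],[20,0,0,0,0,0,0.65]]]'
python3 - <<'E'
from h import *
s=snap('side','side21'); crop('side21',190,160,340,310,5,'c27'); st(); go([.465,-.055,.0245],Rt(90))
E
```

```text
time_s: 20.8
tool_pos: [0.4637, -0.0549, 0.0586]
ee_rot: [68.8, 89.8, 158.4]
wrist_force: [-0.8, 0.5, -0.0]
gripper_width: 0.0701
time_s: 21.1
tool_pos: [0.4632, -0.053, 0.0391]
ee_rot: [68.7, 89.8, 158.5]
wrist_force: [-0.4, 0.0, 0.1]
gripper_width: 0.0705
t 21.15 p [ 0.4638 -0.0532  0.0399] F [0.46 0.12 0.3 ] w 0.0705 q [ -20.3   17.5  111.4    0.    51.2 -110.1]
x [-0.002  0.001 -1.   ] z [0.004 1.    0.001] jaw yaw 89.79
ROW [15.4 -1.2 -1.8] [-0.0036  0.0009 -0.0021] angle 0.2
```

View pics/c27.png

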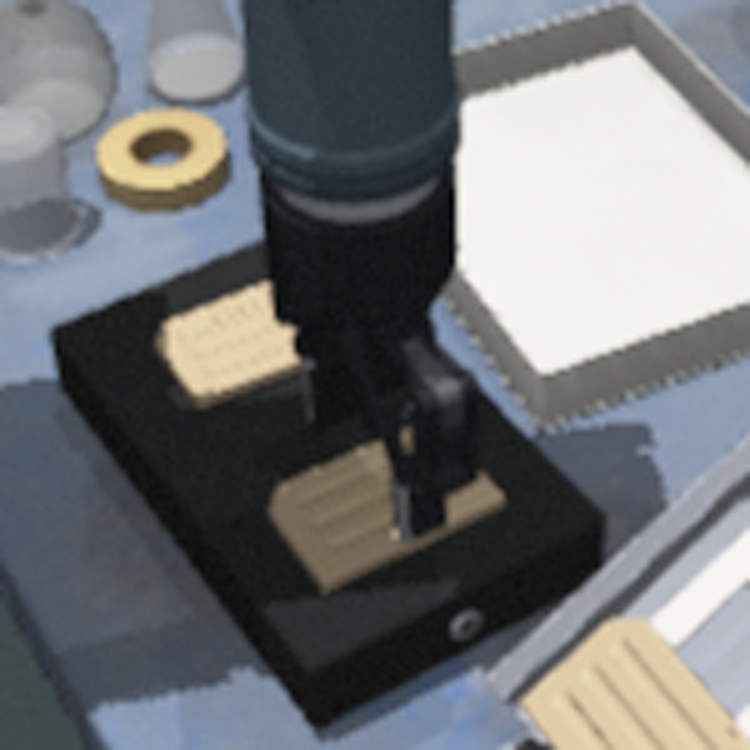

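```bash
python3 -m jog '[[[0,-1,-2,0,0,0,0.65],[8,-1,-2,0,0,0,0.65],[15,-1,-2,0,0,0,0.6],[15,-1,-2,0,0,0,0.5],[15,-1,-2,0,0,0,0.4]]]' 40; python3 -m jog '[[[0,0,0,0,0,0,0.2],[0,0,0,0,0,0,0.2],[0,0,0,0,0,0,0.2]]]'
python3 - <<'E'
from h import *
st()
s=load('top13'); P=cloud(s)
# deck plane fit in polygon region of free deck
import itertools
Q=[]
for u in range(384,412):
  for v in range(182,236):
    Q.append(P[v,u])
Q=np.array(Q); Q=Q[(Q[:,2]>.05)&(Q[:,2]<.2)]
A=np.c_[Q[:,:2]-Q[:,:2].mean(0),np.ones(len(Q))]; 
m=np.ones(len(Q),bool)
for _ in range(5):
    co=np.linalg.lstsq(A[m],Q[m,2],rcond=None)[0]; e=Q[:,2]-A@co; m=abs(e)<.004
print('deck mean',Q.mean(0),'slopes',np.degrees(np.arctan(co[:2])),co[2],m.mean(),e[m].std())
crop('top13',345,165,435,285,6.5,'c28')
E
```

```text
time_s: 21.65
tool_pos: [0.4655, -0.0562, 0.0247]
ee_rot: [66.8, 89.9, 156.5]
wrist_force: [0.0, -0.4, -1.0]
gripper_width: 0.0602
time_s: 21.95
tool_pos: [0.4659, -0.0564, 0.0251]
ee_rot: [-127.5, 90.0, -37.8]
wrist_force: [0.1, 0.1, -1.4]
gripper_width: 0.0582
t 21.95 p [ 0.4659 -0.0564  0.0251] F [ 0.06  0.07 -1.41] w 0.0582 q [ -20.6   19.   112.    -0.    49.  -110.3]
x [ 0. -0. -1.] z [ 0.005  1.    -0.   ] jaw yaw 89.72
deck mean [ 0.58043932 -0.23312484  0.11019065] slopes [30.0461632 -1.2776731] 0.1101683988792188 0.9543046357615894 0.0017539700110146975
```

View pics/c28.png

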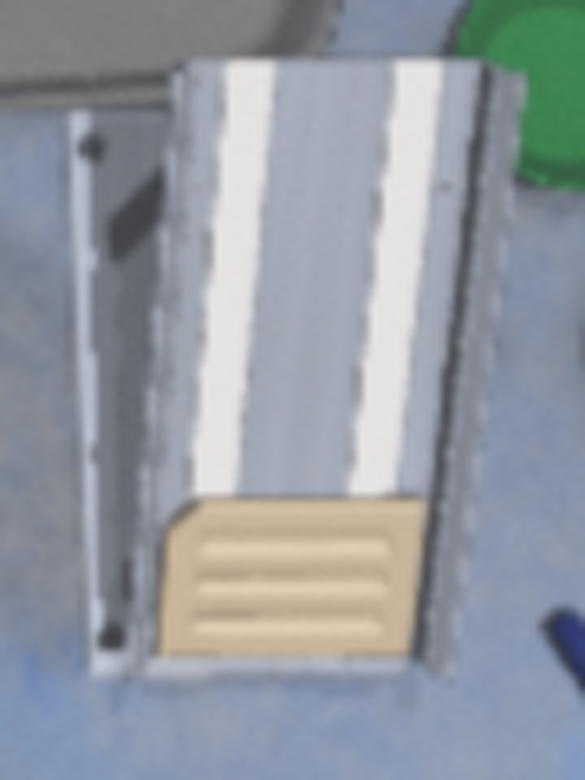

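```bash
cat >> h.py <<'E'
def rayplane(s,u,v,p0,n):
    K=s['camera_matrix'];Rm=cv2.Rodrigues(s['rvec'])[0];t=np.array(s['tvec']).ravel()
    c=-Rm.T@t; d=Rm.T@np.array([(u-K[0,2])/K[0,0],(v-K[1,2])/K[1,1],1.])
    return c+d*((p0-c)@n)/(d@n)
E
python3 - <<'E'
from h import *
s=load('top13')
n=np.array([-.5,0,np.sqrt(3)/2]); p0=np.array([.5804,-.2331,.1102])
f=lambda a,b:(345+a/6.5,165+b/6.5)
S=lambda a,b,h=0: rayplane(s,*f(a,b),p0+n*h,n)
for name,a,b in [('L strip left',(228,62),(195,492)),('L strip right',(272,62),(240,492)),('R strip left',(395,62),(352,492)),('R strip right',(442,62),(400,492)),('deck R inner',(485,62),(430,655)),('deck left in',(185,62),(143,655))]:
    A=S(*a);B=S(*b);d=A-B; print(name,A.round(4),B.round(4),'yaw',np.degrees(np.arctan2(d[1],d[0]*2/np.sqrt(3))).round(2))
print('tile UR,UL?,LR,LL')
for a in [(425,500),(205,500),(415,658),(160,656)]: print(S(*a,.008).round(4))
q=S(292,580,.008);print('groove mid',q)
E
```

```text
L strip left [ 0.6479 -0.1877  0.1491] [ 0.5142 -0.1892  0.072 ] yaw 0.55
L strip right [ 0.6478 -0.2024  0.1491] [ 0.5141 -0.205   0.0719] yaw 0.97
R strip left [ 0.6478 -0.2435  0.1491] [ 0.5139 -0.2445  0.0718] yaw 0.36
R strip right [ 0.6478 -0.2592  0.1491] [ 0.5138 -0.2614  0.0718] yaw 0.81
deck R inner [ 0.6478 -0.2736  0.1491] [ 0.459  -0.2788  0.0401] yaw 1.38
deck left in [ 0.6479 -0.1734  0.1492] [ 0.4597 -0.1756  0.0405] yaw 0.59
tile UR,UL?,LR,LL
[ 0.5102 -0.2676  0.0789]
[ 0.5105 -0.1907  0.0791]
[ 0.4575 -0.2705  0.0485]
[ 0.4588 -0.1796  0.0492]
groove mid [ 0.48403366 -0.22383572  0.06380047]
```

```bash
python3 -m jog '[[[-25,0,0,0,0,0,0.2],[-65,0,0,0,0,0,0.2],[-110,0,0,0,0,0,0.2],[-140,0,-20,0,0,0,0.2],[-145,0,-30,0,0,0,0.2]]]' 50
python3 - <<'E'
from h import *
st(); Rg=R.from_euler('z',0.7,degrees=True)*Rt(0,30); go([.5465,-.2241,.1656],Rg); print(Rg.as_matrix().round(3))
E
```

```text
time_s: 22.45
tool_pos: [0.4683, -0.0882, 0.1743]
ee_rot: [-116.7, 89.5, -27.0]
wrist_force: [0.5, -0.6, -1.4]
gripper_width: 0.0583
t 22.45 p [ 0.4683 -0.0882  0.1743] F [ 0.51 -0.57 -1.36] w 0.0583 q [ -24.1    8.5  101.    -0.    70.  -113.8]
x [ 0.008 -0.004 -1.   ] z [ 0.004  1.    -0.004] jaw yaw 89.75
ROW [   9.9  -78.7 -135.5] [ 1.5176 -0.4099 -0.397 ] angle 92.9
[[ 0.5   -0.012  0.866]
 [ 0.006  1.     0.011]
 [-0.866  0.     0.5  ]]
```

```bash
python3 -m jog '[[[0,-15,-25,1.518,-0.41,-0.397,0.2],[0,-30,-50,1.518,-0.41,-0.397,0.2],[0,-45,-75,1.518,-0.41,-0.397,0.2],[0,-60,-100,1.518,-0.41,-0.397,0.2],[5,-70,-120,1.518,-0.41,-0.397,0.2]]]'
python3 - <<'E'
from h import *
st(); Rg=R.from_euler('z',0.7,degrees=True)*Rt(0,30); go([.5465,-.2241,.1656],Rg)
E
```

```text
time_s: 22.95
tool_pos: [0.5358, -0.2088, 0.1643]
ee_rot: [-23.7, 75.1, 25.1]
wrist_force: [0.4, 0.3, -1.2]
gripper_width: 0.058
t 22.95 p [ 0.5358 -0.2088  0.1643] F [ 0.36  0.33 -1.15] w 0.0580 q [-41.6  13.7  97.8  15.4  63.3 -96.8]
x [ 0.233  0.109 -0.966] z [0.63  0.74  0.236] jaw yaw 49.58
ROW [ -0.4 -18.2  -4.3] [ 0.8058 -0.2247 -0.2177] angle 49.5
```

```bash
python3 -m jog '[[[0,-10,-2,0.806,-0.225,-0.218,0.2],[0,-18,-4,0.806,-0.225,-0.218,0.2],[0,-18,-4,0.806,-0.225,-0.218,0.2],[0,-18,-4,0.806,-0.225,-0.218,0.2],[0,-18,-4,0.806,-0.225,-0.218,0.2]]]';python3 -m jog '[[[0,0,0,0,0,0,0.2]]]'
python3 - <<'E'
from h import *
st(); Rg=R.from_euler('z',0.7,degrees=True)*Rt(0,30); go([.5465,-.2241,.1656],Rg)
E
```

```text
time_s: 23.45
tool_pos: [0.545, -0.2216, 0.1643]
ee_rot: [-3.0, 61.8, 4.2]
wrist_force: [0.6, -0.5, -1.7]
gripper_width: 0.058
time_s: 23.55
tool_pos: [0.5438, -0.2198, 0.1636]
ee_rot: [-2.9, 62.0, 4.6]
wrist_force: [-0.8, -0.5, -0.9]
gripper_width: 0.0581
t 23.55 p [ 0.5438 -0.2198  0.1636] F [-0.79 -0.49 -0.85] w 0.0581 q [-47.2   8.  110.2  30.   47.6 -72.4]
x [ 0.468  0.037 -0.883] z [0.875 0.121 0.469] jaw yaw 7.88
ROW [-0.7 -4.6  2.8] [ 0.1101 -0.0338 -0.0337] angle 6.9
```

```bash
python3 -m jog '[[[0,-4.5,2.8,0.11,-0.034,-0.034,0.2],[0,-4.5,2.8,0.11,-0.034,-0.034,0.2],[0,-4.5,2.8,0.11,-0.034,-0.034,0.2]]]'
python3 - <<'E'
from h import *
st(); Rg=R.from_euler('z',0.7,degrees=True)*Rt(0,30); go([.5465,-.2241,.1656],Rg); go([.5915,-.2241,.0877],Rg)
s=snap('top','top22');crop('top22',330,150,440,290,5,'c29'); s=snap('side','side22');crop('side22',270,200,430,350,5,'c30')
E
```

```text
time_s: 23.85
tool_pos: [0.5489, -0.2255, 0.167]
ee_rot: [-0.6, 59.9, 0.6]
wrist_force: [0.2, 0.2, -0.9]
gripper_width: 0.0584
t 23.85 p [ 0.5489 -0.2255  0.167 ] F [ 0.16  0.16 -0.88] w 0.0584 q [-47.4   7.3 111.7  32.   44.5 -68.4]
x [ 0.501  0.005 -0.865] z [0.865 0.019 0.501] jaw yaw 1.24
ROW [ 0.   1.4 -2.8] [0.0082 0.0016 0.0013] angle 0.5
ROW [90.   1.  -2.9] [0.0082 0.0016 0.0013] angle 0.5
```

View pics/c29.png

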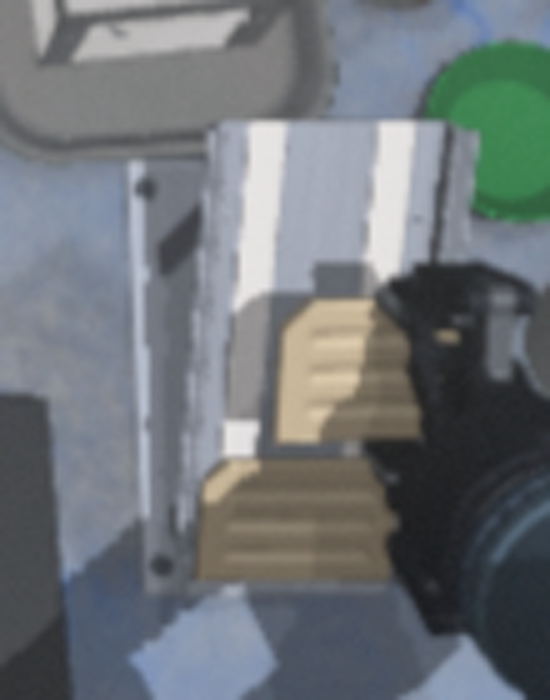

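View pics/c30.png

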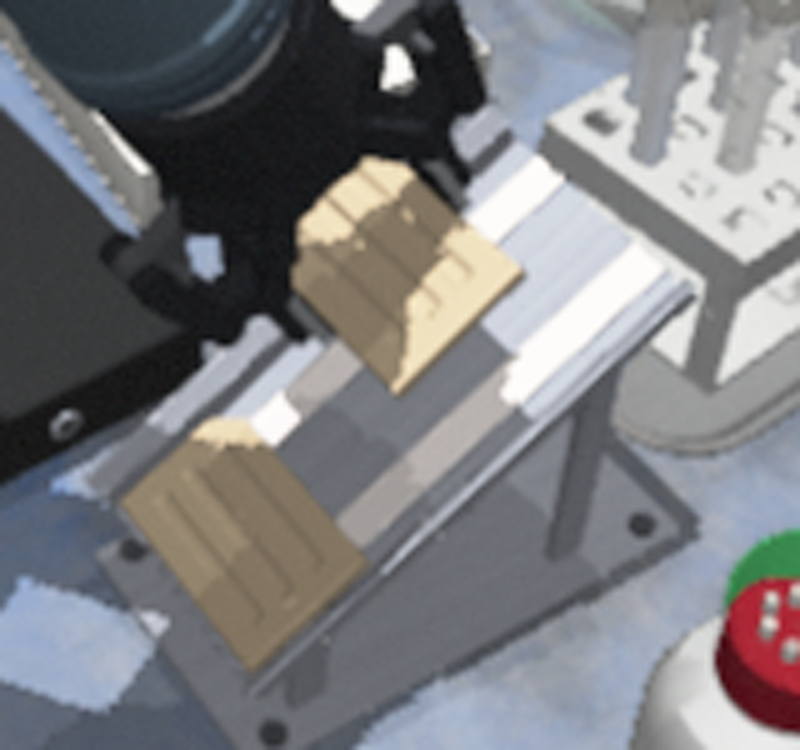

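```bash
python3 -m jog '[[[20,1,-3,0.008,0.0015,0,0.2],[45,1,-3,0.008,0.0015,0,0.2],[65,1,-3,0.008,0.0015,0,0.2],[75,1,-3,0.008,0.0015,0,0.2],[76,1,-3,0.008,0.0015,0,0.2]]]';python3 -m jog '[[[0,0,0,0,0,0,0.2]]]'
python3 - <<'E'
from h import *
st(); Rg=R.from_euler('z',0.7,degrees=True)*Rt(0,30); go([.5915,-.2241,.0877],Rg)
s=snap('top','top23');crop('top23',330,150,440,290,5,'c31'); s=snap('side','side23');crop('side23',270,200,430,350,5,'c32')
E
```

```text
time_s: 24.45
tool_pos: [0.5847, -0.2238, 0.0989]
ee_rot: [0.1, 60.0, 0.6]
wrist_force: [-0.1, -0.7, -1.4]
gripper_width: 0.0582
time_s: 24.55
tool_pos: [0.5849, -0.2244, 0.1004]
ee_rot: [-0.0, 59.9, 0.4]
wrist_force: [-0.1, 0.7, -0.7]
gripper_width: 0.0579
t 24.55 p [ 0.5849 -0.2244  0.1004] F [-0.11  0.66 -0.73] w 0.0579 q [-43.8  15.6 112.4  37.3  35.3 -72. ]
x [ 0.501  0.004 -0.865] z [0.865 0.007 0.501] jaw yaw 0.48
ROW [14.3  0.3 -0.6] [-0.0033  0.0017  0.0023] angle 0.2
```

View pics/c31.png

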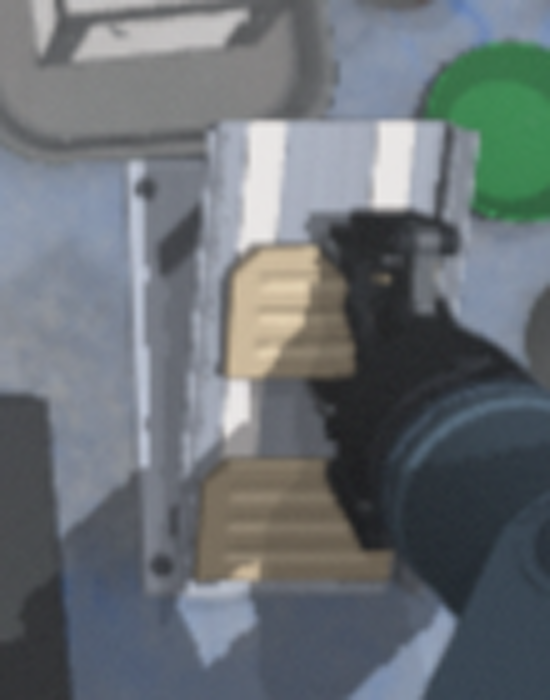

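View pics/c32.png

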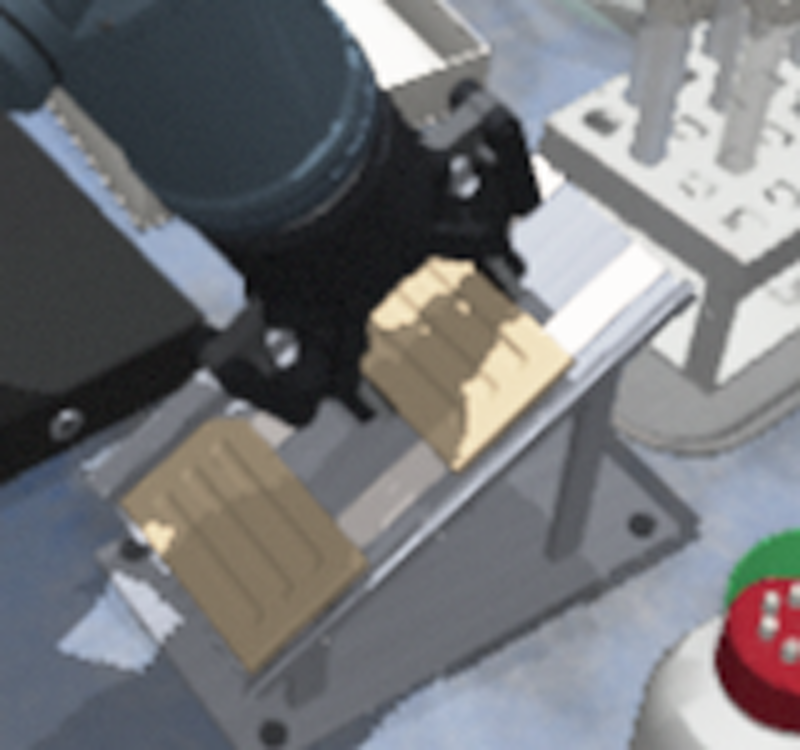

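Run:
```python
from h import *
n=np.array([-.5,0,np.sqrt(3)/2]); p0=np.array([.5804,-.2331,.1102])
s=load('top23'); S=lambda a,b: rayplane(s,330+a/5,150+b/5,p0+n*.0223,n)
for a in [(222,377),(232,280),(310,243),(250,378)]: print('top',a,S(*a).round(4))
s=load('side23'); S=lambda a,b: rayplane(s,270+a/5,200+b/5,p0+n*.0223,n)
for a in [(457,470),(573,360),(368,365)]: print('side',a,S(*a).round(4))
s=load('side23'); S=lambda a,b,h=.017: rayplane(s,270+a/5,200+b/5,p0+n*h,n)
for a in [(695,288),(255,690),(365,560)]: print('guide',a,S(*a).round(4))
```

```text
top (222, 377) [ 0.5427 -0.1787  0.1142]
top (232, 280) [ 0.5814 -0.1794  0.1365]
top (310, 243) [ 0.5958 -0.2116  0.1448]
top (250, 378) [ 0.5422 -0.191   0.1139]
side (457, 470) [ 0.5433 -0.2715  0.1145]
side (573, 360) [ 0.5932 -0.2709  0.1434]
side (368, 365) [ 0.5456 -0.2159  0.1159]
guide (695, 288) [ 0.6388 -0.2799  0.1636]
guide (255, 690) [ 0.4531 -0.2782  0.0563]
guide (365, 560) [ 0.5056 -0.2703  0.0866]
```

```bash
python3 -m jog '[[[6,0.5,0,0,0,0,0.2],[11,0.5,0,0,0,0,0.2],[11,0.5,0,0,0,0,0.2]]]';python3 -m jog '[[[1,0,0,0,0,0,0.2],[1,0,0,0,0,0,0.2]]]';python3 -m jog '[[[1,0,0,0,0,0,0.2],[1,0,0,0,0,0,0.2]]]'
python3 - <<'E'
from h import *
st(); Rg=R.from_euler('z',0.7,degrees=True)*Rt(0,30); go([.5915,-.2241,.0877],Rg)
E
```

```text
time_s: 24.95
tool_pos: [0.5905, -0.2241, 0.0908]
ee_rot: [-0.1, 59.9, 0.4]
wrist_force: [-0.4, 0.0, -0.2]
gripper_width: 0.0584
time_s: 25.15
tool_pos: [0.5905, -0.224, 0.0907]
ee_rot: [-0.1, 59.9, 0.3]
wrist_force: [-7.8, 0.7, 8.0]
gripper_width: 0.0579
time_s: 25.35
tool_pos: [0.5906, -0.224, 0.0907]
ee_rot: [-0.2, 59.8, 0.3]
wrist_force: [-16.6, 1.5, 19.0]
gripper_width: 0.0582
t 25.35 p [ 0.5906 -0.224   0.0907] F [-16.62   1.53  18.95] w 0.0582 q [-43.2  16.9 112.4  38.3  33.9 -72.8]
x [ 0.502  0.003 -0.865] z [0.865 0.007 0.502] jaw yaw 0.5
ROW [ 3.  -0.1 -0.7] [-0.0031  0.0027  0.0034] angle 0.3
```

```bash
python3 -m jog '[[[-1.5,0,0,0,0,0,0.2],[-1.5,0,0,0,0,0,0.2]]]'
python3 - <<'E'
from h import *
st(); 
s=snap('top','top24');crop('top24',330,150,440,290,5,'c33'); s=snap('side','side24');crop('side24',320,230,400,310,9,'c34')
P=cloud(s); n=np.array([-.5,0,np.sqrt(3)/2]); p0=np.array([.5804,-.2331,.1102])
f=lambda a,b:(int(320+a/9),int(230+b/9))
s2=load('top24');P2=cloud(s2)
for (u,v) in [(380,205),(382,215),(385,220),(390,205)]: print(((P2[v,u]-p0)@n).round(4))
print('deck',[((P2[v,u]-p0)@n).round(4) for u,v in [(390,180),(385,182),(392,183),(380,236)]])
E
```

```text
time_s: 25.55
tool_pos: [0.5904, -0.224, 0.0906]
ee_rot: [-0.1, 59.9, 0.4]
wrist_force: [-4.9, -0.4, 6.9]
gripper_width: 0.058
t 25.55 p [ 0.5904 -0.224   0.0906] F [-4.94 -0.36  6.9 ] w 0.0580 q [-43.2  16.9 112.4  38.3  34.  -72.7]
x [ 0.502  0.003 -0.865] z [0.865 0.006 0.502] jaw yaw 0.42
0.009
0.0089
0.0089
0.0079
deck [np.float64(-0.001), np.float64(0.0004), np.float64(0.0016), np.float64(0.0009)]
```

View pics/c33.png

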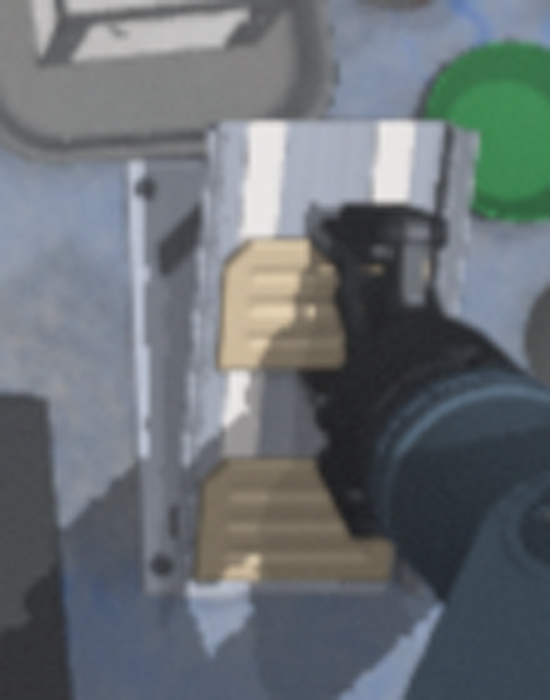

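View pics/c34.png

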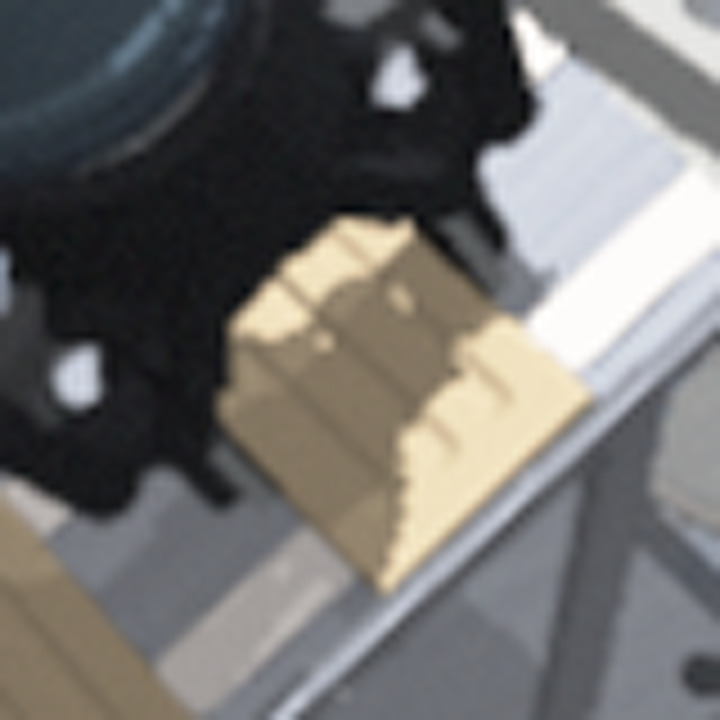

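```bash
python3 -m jog '[[[0,0,0,0,0,0,0.6],[0,0,0,0,0,0,0.6],[-8,0,0,0,0,0,0.6],[-20,0,0,0,0,0,0.6],[-40,0,0,0,0,0,0.6]]]'; python3 -m jog '[[[-40,0,0,0,0,0,0.6],[-60,0,0,0,0,0,0.6],[-60,0,0,0,0,0,0.6]]]'
python3 - <<'E'
from h import *
st(); 
s=snap('top','top25');crop('top25',330,150,440,290,5,'c35'); s=snap('side','side25');crop('side25',270,200,430,350,5,'c36')
E
```

```text
time_s: 26.15
tool_pos: [0.5697, -0.2236, 0.1249]
ee_rot: [0.1, 60.0, 0.5]
wrist_force: [0.5, -0.5, 0.3]
gripper_width: 0.0683
time_s: 26.45
tool_pos: [0.5406, -0.2258, 0.1808]
ee_rot: [-0.6, 59.6, -0.2]
wrist_force: [-0.5, -1.1, 0.4]
gripper_width: 0.0682
t 26.45 p [ 0.5406 -0.2258  0.1808] F [-0.47 -1.08  0.39] w 0.0682 q [-48.2   5.3 111.8  31.5  46.  -67.4]
x [ 0.505 -0.001 -0.863] z [0.863 0.008 0.505] jaw yaw 0.53
```

View pics/c35.png

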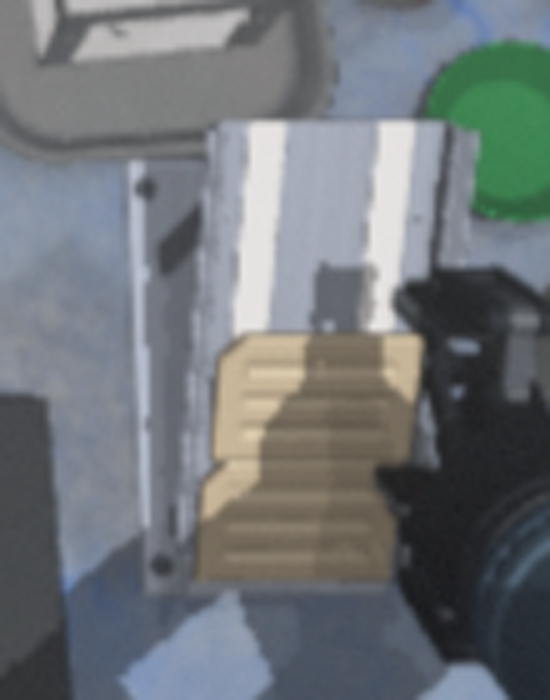

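View pics/c36.png

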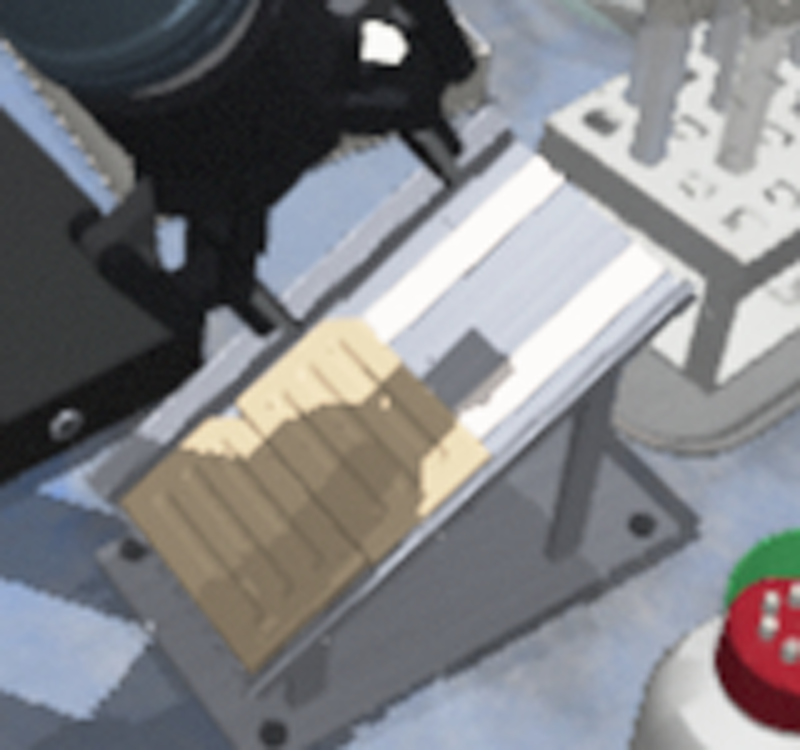

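Run:
```python
from h import *
go([.467,.067,.1],Rt(90))
```

```text
ROW [  30.8  292.2 -100.4] [-1.5243  0.4124  0.4121] angle 93.5
```

```bash
python3 -m jog '[[[-40,20,0,-1.524,0.412,0.412,0.65],[-45,55,-10,-1.524,0.412,0.412,0.65],[-45,90,-20,-1.524,0.412,0.412,0.65],[-42,125,-28,-1.524,0.412,0.412,0.65],[-40,160,-36,-1.524,0.412,0.412,0.65]]]'
python3 - <<'E'
from h import *
st(); go([.467,.067,.13],Rt(90))
E
```

```text
time_s: 27.05
tool_pos: [0.4872, -0.0633, 0.192]
ee_rot: [-20.7, 72.6, 22.0]
wrist_force: [0.2, 0.2, -0.2]
gripper_width: 0.0701
t 27.05 p [ 0.4872 -0.0633  0.192 ] F [ 0.19  0.25 -0.19] w 0.0701 q [-31.6   0.3 110.   16.1  60.1 -81.2]
x [ 0.277  0.112 -0.954] z [0.695 0.662 0.279] jaw yaw 43.62
ROW [ 68.1 116.5  55. ] [-0.8187  0.2227  0.2179] angle 50.2
```

```bash
python3 -m jog '[[[10,30,15,-0.819,0.223,0.218,0.65],[25,60,30,-0.819,0.223,0.218,0.65],[45,90,42,-0.819,0.223,0.218,0.65],[68,116,55,-0.819,0.223,0.218,0.65],[68,116,55,-0.819,0.223,0.218,0.65]]]'
python3 - <<'E'
from h import *
st(); go([.467,.067,.07],Rt(90)); s=snap('top','top26'); tiles(s,.058)
E
```

```text
time_s: 27.55
tool_pos: [0.4652, 0.0693, 0.1275]
ee_rot: [-33.6, 87.7, 49.9]
wrist_force: [0.3, 0.1, -0.0]
gripper_width: 0.0706
t 27.55 p [0.4652 0.0693 0.1275] F [ 0.33  0.09 -0.02] w 0.0706 q [ -6.8   9.8 106.7   2.2  62.2 -91.3]
x [ 0.026  0.031 -0.999] z [0.113 0.993 0.034] jaw yaw 83.53
ROW [57.4 -0.7 -4. ] [-0.1132  0.0327  0.0245] angle 6.9
px [391.  240.6] n 1820 z 0.0824 slope deg x,y [29.9   0.05] rms 0.0019 rect mm [ 516.6 -230.3] [ 91.9 125.5] ang 79.7
```

```bash
python3 -m jog '[[[15,0,-4,-0.113,0.033,0.025,0.65],[35,0,-4,-0.113,0.033,0.025,0.65],[57,0,-4,-0.113,0.033,0.025,0.65]]]';python3 -m jog '[[[0,0,0,0,0,0,0.65],[0,0,0,0,0,0,0.65]]]'
python3 - <<'E'
from h import *
st(); go([.467,.067,.045],Rt(90)); s=snap('side','side27'); crop('side27',200,190,280,260,9,'c37')
E
```

```text
time_s: 27.9
tool_pos: [0.4709, 0.0635, 0.0733]
ee_rot: [-91.4, 89.4, -2.0]
wrist_force: [0.5, 0.4, -1.1]
gripper_width: 0.0706
time_s: 28.1
tool_pos: [0.47, 0.0631, 0.074]
ee_rot: [-92.6, 89.6, -3.2]
wrist_force: [0.0, -0.7, 0.2]
gripper_width: 0.0707
t 28.10 p [0.47   0.0631 0.074 ] F [ 0.   -0.69  0.19] w 0.0707 q [ -5.9  15.  108.9   0.   55.7 -95.2]
x [ 0.007 -0.    -1.   ] z [ 0.011  1.    -0.   ] jaw yaw 89.34
ROW [29.   3.3  3.8] [-0.0115 -0.0004  0.0075] angle 0.8
```

View pics/c37.png

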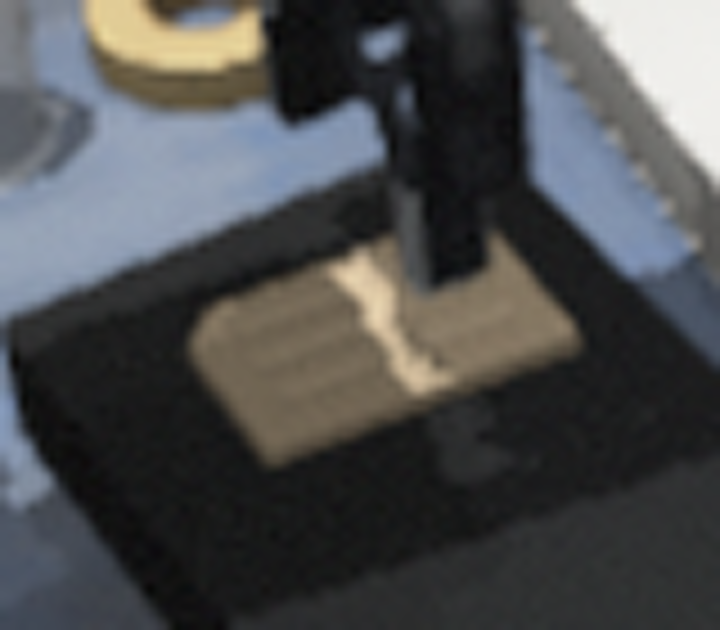

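```bash
python3 -m jog '[[[15,3,4,-0.011,0,0.007,0.65],[29,3,4,-0.011,0,0.007,0.65],[29,3,4,-0.011,0,0.007,0.65],[29,3,4,-0.011,0,0.007,0.65]]]'
python3 - <<'E'
from h import *
st(); go([.467,.067,.0245],Rt(90)); s=snap('side','side28'); crop('side28',200,190,280,260,9,'c38')
E
```

```text
time_s: 28.55
tool_pos: [0.4684, 0.0671, 0.0464]
ee_rot: [-105.8, 89.8, -15.8]
wrist_force: [-1.4, 0.7, 0.1]
gripper_width: 0.0701
t 28.55 p [0.4684 0.0671 0.0464] F [-1.35  0.65  0.05] w 0.0701 q [ -5.4  17.3 110.5  -0.   52.  -95.4]
x [ 0.003 -0.001 -1.   ] z [-0.001  1.    -0.001] jaw yaw 90.03
ROW [21.9  1.4 -0.1] [ 0.0005 -0.001   0.0034] angle 0.2
```

View pics/c38.png

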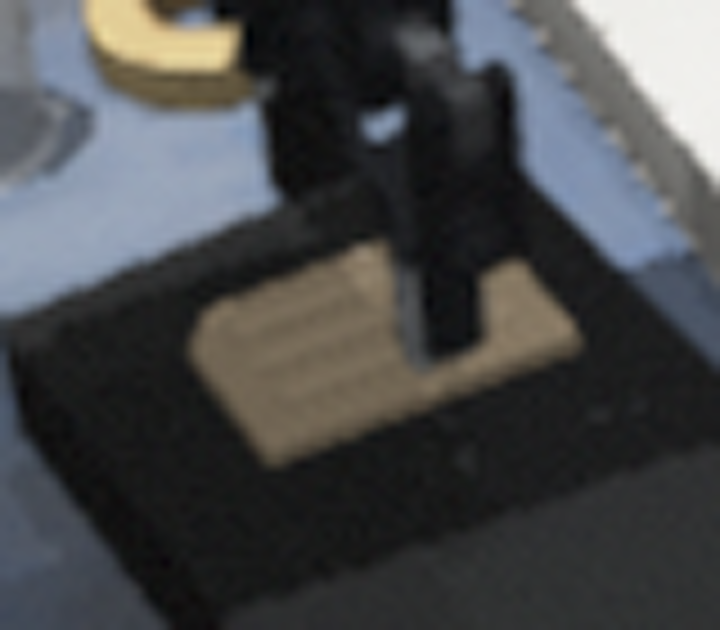

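```bash
python3 -m jog '[[[12,1,0,0,0,0.003,0.65],[19,1,0,0,0,0.003,0.65],[21,1,0,0,0,0.003,0.6],[21,1,0,0,0,0.003,0.5],[21,1,0,0,0,0.003,0.4]]]' 40; python3 -m jog '[[[0,0,0,0,0,0,0.2],[0,0,0,0,0,0,0.2],[0,0,0,0,0,0,0.2]]]'
python3 - <<'E'
from h import *
st(); go([.667,.145,.10],Rt(88))
E
```

```text
time_s: 29.1
tool_pos: [0.4667, 0.0673, 0.0243]
ee_rot: [124.9, 89.9, -145.0]
wrist_force: [-0.1, 0.7, -0.7]
gripper_width: 0.06
time_s: 29.4
tool_pos: [0.4668, 0.0672, 0.0246]
ee_rot: [144.4, 89.9, -125.5]
wrist_force: [0.0, -0.7, 1.4]
gripper_width: 0.0587
t 29.40 p [0.4668 0.0672 0.0246] F [ 0.04 -0.68  1.4 ] w 0.0587 q [-5.300e+00  1.930e+01  1.117e+02 -1.000e-01  4.910e+01 -9.540e+01]
x [-0.001 -0.001 -1.   ] z [-0.001  1.    -0.001] jaw yaw 90.07
ROW [ -75.6 -200.2   77.4] [ 0.0361 -0.001  -0.0007] angle 2.1
```

```bash
python3 -m jog '[[[-30,0,0,0,0,0,0.2],[-75,-5,5,0,0,0,0.2],[-85,-50,20,0,0,0,0.2],[-85,-95,40,0,0,0,0.2],[-85,-140,60,0,0,0,0.2]]]' 40; python3 -m jog '[[[0,-40,16,0,0,0,0.2],[0,-68,28,0,0,0,0.2],[20,-68,28,0,0,0,0.2],[40,-68,28,0,0,0,0.2],[40,-68,28,0,0,0,0.2]]]'
python3 - <<'E'
from h import *
st(); go([.675,.155,-.020],Rt(90)); s=snap('side','side29'); crop('side29',240,130,360,250,6,'c39')
E
```

```text
time_s: 29.9
tool_pos: [0.6088, 0.1281, 0.1105]
ee_rot: [-118.5, 89.9, -28.4]
wrist_force: [0.2, -0.5, -1.0]
gripper_width: 0.0587
time_s: 30.4
tool_pos: [0.6721, 0.1555, 0.0649]
ee_rot: [99.6, 89.5, -170.3]
wrist_force: [-0.7, -0.1, -1.9]
gripper_width: 0.0588
t 30.40 p [0.6721 0.1555 0.0649] F [-0.7  -0.08 -1.93] w 0.0588 q [  3.8  35.6  76.2  -0.1  68.6 -86.2]
x [-0.008 -0.001 -1.   ] z [-0.001  1.    -0.001] jaw yaw 90.08
ROW [84.9 -3.7 -0.4] [ 0.0013 -0.0014 -0.0083] angle 0.5
```

View pics/c39.png

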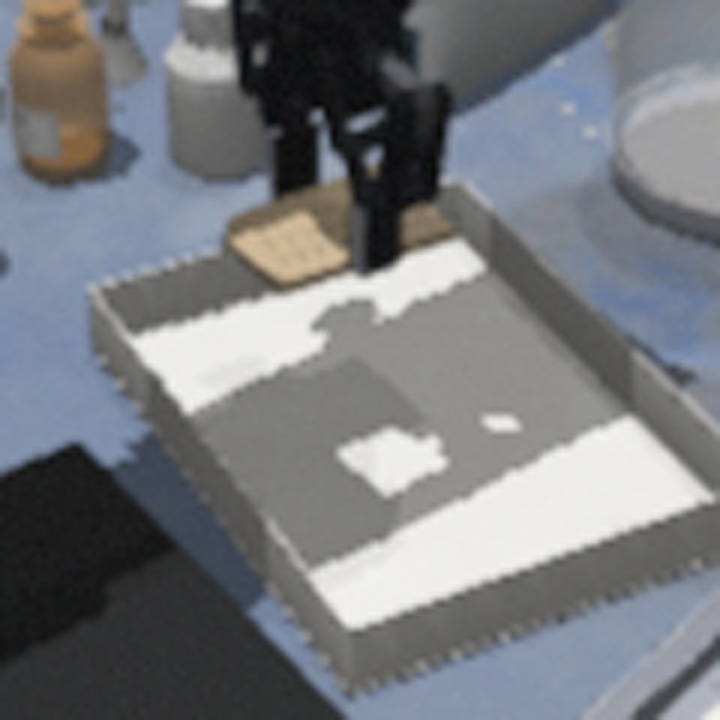

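Lower it in steps.

```bash
python3 -m jog '[[[30,-4,0,0,0,-0.008,0.2],[60,-4,0,0,0,-0.008,0.2],[75,-4,0,0,0,-0.008,0.2],[83,-4,0,0,0,-0.008,0.2],[83,-4,0,0,0,-0.008,0.2]]]';  python3 -m jog '[[[2,0,0,0,0,0,0.2],[2,0,0,0,0,0,0.2]]]';  python3 -m jog '[[[1,0,0,0,0,0,0.2],[1,0,0,0,0,0,0.2]]]'
```

```text
time_s: 30.95
tool_pos: [0.6784, 0.1553, -0.0141]
ee_rot: [-99.1, 89.6, -9.0]
wrist_force: [-0.4, -0.5, -0.2]
gripper_width: 0.0584
time_s: 31.15
tool_pos: [0.6797, 0.1555, -0.0144]
ee_rot: [-94.6, 89.5, -4.5]
wrist_force: [-0.1, 0.3, -0.3]
gripper_width: 0.0582
time_s: 31.35
tool_pos: [0.679, 0.1555, -0.0162]
ee_rot: [-96.2, 89.5, -6.1]
wrist_force: [-0.0, -0.0, -1.4]
gripper_width: 0.0584
```

```bash
python3 -m jog '[[[3,0,0,0,0,0.007,0.2],[4,0,0,0,0,0.007,0.2],[4,0,0,0,0,0.007,0.2]]]';  python3 -m jog '[[[1,0,0,0,0,0,0.2],[1,0,0,0,0,0,0.2]]]';  python3 -m jog '[[[1,0,0,0,0,0,0.2],[1,0,0,0,0,0,0.2]]]'
```

```text
time_s: 31.65
tool_pos: [0.6784, 0.1554, -0.0213]
ee_rot: [145.8, 89.9, -124.1]
wrist_force: [0.7, 0.2, -0.7]
gripper_width: 0.0586
time_s: 31.85
tool_pos: [0.6785, 0.1554, -0.0221]
ee_rot: [164.3, 89.9, -105.6]
wrist_force: [0.4, 0.1, -0.5]
gripper_width: 0.0583
time_s: 32.05
tool_pos: [0.6786, 0.1554, -0.023]
ee_rot: [172.4, 89.9, -97.5]
wrist_force: [-0.1, 0.2, -0.2]
gripper_width: 0.0587
```

```bash
python3 -m jog '[[[1,0,0,0,0,0,0.2],[1,0,0,0,0,0,0.2]]]';  python3 -m jog '[[[1,0,0,0,0,0,0.2],[1,0,0,0,0,0,0.2]]]'
```

```text
time_s: 32.25
tool_pos: [0.6787, 0.1554, -0.0234]
ee_rot: [-159.1, 89.9, -69.0]
wrist_force: [-1.0, 0.3, 2.0]
gripper_width: 0.0584
time_s: 32.45
tool_pos: [0.6788, 0.1555, -0.0235]
ee_rot: [-144.4, 89.9, -54.4]
wrist_force: [-3.5, -1.1, 7.8]
gripper_width: 0.0585
```

Contact. Release and retreat.

```bash
python3 -m jog '[[[-0.5,0,0,0,0,0,0.4],[-0.5,0,0,0,0,0,0.55],[-0.5,0,0,0,0,0,0.65],[-20,0,0,0,0,0,0.65],[-60,0,0,0,0,0,0.65]]]'; python3 -m jog '[[[-50,0,0,0,0,0,0.65],[-100,10,-10,0,0,0,0.65],[-110,55,-30,0,0,0,0.65],[-110,105,-50,0,0,0,0.65],[-110,150,-70,0,0,0,0.65]]]';python3 -m jog '[[[0,40,0,0,0,0,0.65],[0,80,0,0,0,0,0.65],[0,130,0,0,0,0,0.65],[0,130,0,0,0,0,0.65],[0,130,0,0,0,0,0.65]]]'
python3 - <<'E'
from h import *
st(); s=snap('side','side30'); s=snap('top','top30'); tiles(s,.01)
E
```

```text
time_s: 32.95
tool_pos: [0.6754, 0.1552, 0.0312]
ee_rot: [99.9, 89.5, -170.0]
wrist_force: [0.3, -0.1, 0.5]
gripper_width: 0.0706
time_s: 33.45
tool_pos: [0.5314, 0.0866, 0.1457]
ee_rot: [-120.6, 89.9, -30.5]
wrist_force: [0.4, -0.0, 0.6]
gripper_width: 0.0705
time_s: 33.95
tool_pos: [0.402, 0.087, 0.1455]
ee_rot: [-128.5, 89.9, -38.4]
wrist_force: [1.6, -0.2, 0.2]
gripper_width: 0.0707
t 33.95 p [0.402  0.087  0.1455] F [ 1.58 -0.25  0.17] w 0.0707 q [-3.400e+00  3.600e+00  1.111e+02 -1.000e-01  6.520e+01 -9.340e+01]
x [ 0.001 -0.001 -1.   ] z [-0.001  1.    -0.001] jaw yaw 90.07
px [227.  178.6] n 735 z 0.0088 slope deg x,y [-1.16 -1.57] rms 0.002 rect mm [677.2 153.5] [84.2 54.3] ang 0.6
px [390.9 240.7] n 1811 z 0.0820 slope deg x,y [29.95  0.19] rms 0.0019 rect mm [ 521.6 -244.3] [ 95.5 131.4] ang 79.0
```

View pics/side30.png

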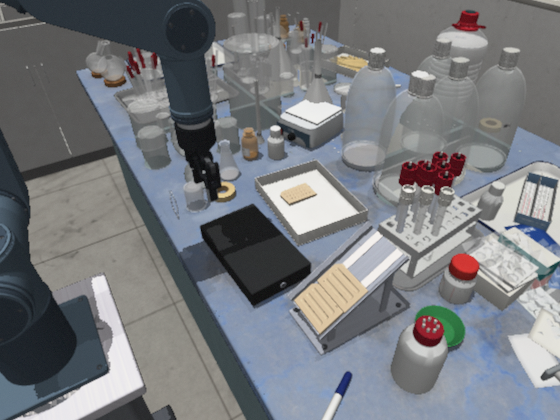

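View pics/top30.png

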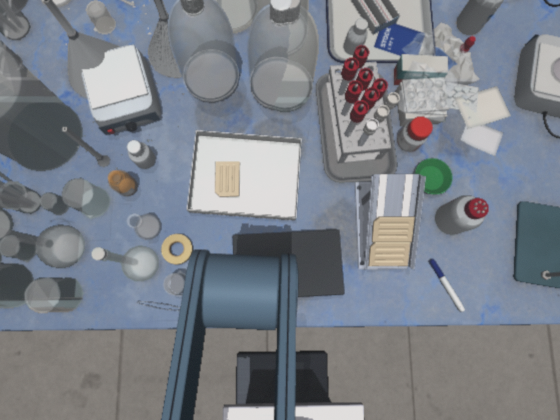

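```bash
python3 -m jog '[[[0,0,0,0,0,0,0.65],[0,0,0,0,0,0,0.65]]]'; python3 -c "
from workcell import r
print(r.sign_off())"
```

```text
time_s: 34.25
tool_pos: [0.4037, 0.0869, 0.1452]
ee_rot: [-164.4, 89.9, -74.3]
wrist_force: [-0.4, -0.1, -0.2]
gripper_width: 0.0702
the job is handed in; nothing more can be done
None
```

I laid both tiles side by side on the granite plate and released them. I then pressed the raised corner of the left tile. It went down with almost no force until it met the plate, with the opposite corner rising, and it came back up when I lifted off. I pressed only that one corner: it rocked straight away, and the other tile was judged flat from the depth images, not by pressing it.

The right-hand, flat tile was held on the slope above the waiting tile, clipped corner at the upper left, and slid down flush against it when let go. The rocking tile went back into the carton lid, set down on light contact.

The last pictures at about 34 s show:
- **Chute:** the two tiles are in contact and the same way round, with the surface at 29.95°.
- **Carton:** the warped tile lies inside, still tilted about 2°.
- **Glassware and arm:** the beaker and flask look upright where they were, though the arm partly covers the beaker in the top view. The gripper was clear of everything.

Two things did not go as the figures suggested:
- **Finger length:** the fingertips sat about 19–27 mm short of the stated TCP. The first grip attempts closed above the tile without touching it, and I corrected by going lower.
- **Chute contact:** the tile met the deck about 2.5 mm earlier than I had calculated, with a force of about 25 N. I eased that off before releasing.

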